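# Find the full battery pack and snap it into the charging dock

### The arm

A 7-joint arm with a two-finger parallel gripper is mounted at the origin on the work surface. World frame = base frame: x ahead of the robot, y to its left, z up, the work surface at z = 0. Lengths are in m, angles in degrees, forces in N, time in s.
With the tool pointing down it reaches from about 0.35 to 0.775 m from the base axis. Payload 3.1 kg.
Tool frame: the origin (TCP) lies where the fingers leave the gripper's body, on its centre line; the fingertips stand arm.tip_extent ahead of it and the grasp point (between the pads) lies 54 mm ahead of it (arm.tip_extent is the distance from the TCP to the fingertips, in m); z points along the fingers, y is the direction in which the jaws open and shut (so a half turn about z gives the same grasp; the last joint's range is limited). The gripper opens to 85 mm and grips with 20 to 120 N. Pads are 22 mm wide; open, the fingers measure 114 mm over their backs; the gripper's body (76 mm by 85 mm) begins 54 mm behind the grasp point. The pads swing forward as they close: fully open they stand 13 mm farther back than shut.
Start: joints at [-68.165, 17.813, 0.802, 86.603, -0.252, 75.585, -1.558], TCP at [0.226, 0.502, 0.304] pointing down, gripper open.
Joint ranges: [-154.91, 154.91], [-16.99, 109.72], [-72.82, 74.43], [7.12, 147.25], [-82.49, 262.49], [11.32, 116.49], [-174.64, 174.64]. Speed limits (degrees/s): [159.86, 159.86, 180, 180, 180, 180, 180].

### API

Orientations are given as [roll, pitch, yaw] about the fixed x, y, z axes, in that order (R = Rz(yaw) Ry(pitch) Rx(roll)).
In Python, from station import arm gives the robot as it stands.
- The arm moves only by the tool servo_tool, never from a script. Its argument "increments" is a list of rows, each an object of numbers: "ax", "ay", "az": the turn, a rotation vector about the tool's x, y, z scaled (see below); "tx", "ty", "tz": the shift along the tool's x, y, z scaled (see below); "claw": the gripper command: -1 is shut, 1 is fully open, values between are in proportion. In form: [{"ax": .., "ay": .., "az": .., "tx": .., "ty": .., "tz": .., "claw": ..}, ...]. A call has 1 to 5 rows; each row is the pose to reach, as a shift and turn from the pose measured when the call began, along the tool's axes at that moment; what a row does not reach only later rows make up. The controller multiplies each number of a shift by 500 mm and each number of a turn by 45 degrees. A row lasts 1/12 s, in which the tool goes at most 41.7 mm and 7.16 degrees, less where a joint would pass 70% of its speed; a pose out of reach is approached as far as the arm can. A call with a number of a shift or a turn outside -1 to 1 is refused whole. A call with a gripper value outside its range is refused whole. The fingers move at their own pace and stop on an object; "force" is the grip in N (left out, the last holds). Time passes only in rows, so rows that repeat a pose let the fingers close. It gives the time, the measured TCP pose, the force and the opening at its end, in the units of the state.
- arm.observe(): the state, without advancing time (a new reading comes with each control period).
- arm.snapshot(name): name is "scene" or "top" or "wrist"; returns a dict with "color" (480x640x3 uint8, red, green, blue), "camera_matrix" (3x3 intrinsics, pixels), "eye" and "orientation" of the camera in the world; the wrist camera has in their place "T_tool_cam" (4x4, takes a point from camera to tool coordinates, whose origin is the TCP and whose axes are the flange's). Camera axes: x right, y down, z forward; pixel columns grow to the right and rows downward; lengths in m; the calibration is good to about 2 mm. A picture is of the moment at which its call begins: read the wrist's pose just before it. There is no depth.
- arm.sign_off(): hands the job in, once; it reports no verdict.
The state is a dict: "clock": time; "joint_pos": joint angles; "dq": joint speeds; "joint_torque": joint torques, N m; "tcp_pos": TCP position; "tcp_rot": TCP orientation; "wrist_force": force on the tool from outside, world axes, zero at the start; "wrist_torque": the same for the moment, N m; "width": finger opening in m.
Only numpy, scipy, OpenCV 4.12 (cv2) and the standard library are available. Lean on these libraries where they do the work, as an engineer would, in place of code of your own. Each camera call takes 0.05 s, during which the arm holds its last target.

### The job

Of the three identical-looking battery cases on the bench, one still has its cells and the other two are empty: feel their weight to tell which. Set both empty ones flat on their bases inside the steel tray, and stand the full one in the charging dock and press it sideways, evenly, past the two spring noses until it snaps fully home against the back rail. Do not knock the other things on the bench about.

Things in the scene. Friction and masses are not known exactly. Their poses are not given: they have to be found in the camera images.
- pack_a: One of three battery cases, alike outside: closed dark plastic box 46 mm (its x) by 110 mm (its y) by 50 mm high (z up), standing on its base; origin at the centre of its underside; a half turn about z is the same. One of the three, not told which, has its cells and weighs 300-450 g, balanced at the middle; the other two are empty, 80-150 g. Stiff; a grip up to 60 N is fine.
- pack_b: One of three battery cases, alike outside: closed dark plastic box 46 mm (its x) by 110 mm (its y) by 50 mm high (z up), standing on its base; origin at the centre of its underside; a half turn about z is the same. One of the three, not told which, has its cells and weighs 300-450 g, balanced at the middle; the other two are empty, 80-150 g. Stiff; a grip up to 60 N is fine.
- pack_c: One of three battery cases, alike outside: closed dark plastic box 46 mm (its x) by 110 mm (its y) by 50 mm high (z up), standing on its base; origin at the centre of its underside; a half turn about z is the same. One of the three, not told which, has its cells and weighs 300-450 g, balanced at the middle; the other two are empty, 80-150 g. Stiff; a grip up to 60 N is fine.
- dock: Fixed charging dock, open front to its -x; z up. Origin at table height. Base plate 8 mm thick, x -85 to +70 mm, y -100 to +100 mm. A case lies with its long axis along dock y and is pushed along dock +x. Back rail across: front face at x = +50 mm, top 55 mm above the table. Fixed end stops: inner faces y = +-57.5 mm, x 6 to 50 mm, top 32 mm above the table.
- dock_seat (a point): Where a case's origin lies when fully home in the dock: dock x = +27 mm, y = 0, on the plate (8 mm above the table); its front face is then at dock x = +4 mm. Axes as the dock's
- dock_front (a point): Where a case's origin may be set down in front of the noses: dock x = -47 mm, y = 0, on the plate (8 mm above the table). Axes as the dock's. Two fixed guide strips, 26 mm above the table, flank it: inner gap about +-67 mm in y at x = -81 mm, narrowing to +-58 mm at x = -14 mm
- nose_l (a joint): Outward travel (m, 0 = sprung in, up to 0.009) of the upright steel roller that is the spring nose at the dock's +y side: 22 mm round, 8 to 43 mm above the table, at dock x = -3 mm, y = +64 mm. It yields as a case passes, then springs back in front of its corner, 2 mm inside its end line. Pushing past both takes about 4 to 9 N; pressed at one point the case tends to twist, pressed at both ends it stays straight
- nose_r (a joint): The same for the nose at the dock's -y side, at y = -64 mm, outward travel positive
- tray: Fixed open steel tray, 240 mm (its x) by 180 mm (its y), 30 mm high, walls and floor 5 mm; origin at the centre of its underside. Two cases fit side by side, their long axes along tray y, at tray x = +-55 mm. Tray and dock stand one to each side of the cases, either way round
- tray_in (a point): Centre of the tray's inner floor, 5 mm above the table; axes as the tray's
- mug: Bystander, leave in place: white ceramic mug, 80 mm across, 95 mm high, handle on its local +y side; origin under its centre
- spool: Bystander, leave in place: small grey wire spool standing on its flange, 44 mm across, 31 mm high; origin under its centre
- flux: Bystander, leave in place: small capped jar with a paper label, 40 mm across, 60 mm high; origin under its centre
- driver: Bystander, leave in place: screwdriver lying flat along its local x, about 200 mm long, handle to -x; origin near mid-length
- mouse: Bystander, leave in place: round black computer mouse, 66 mm across, 32 mm high; origin under its centre
- meter: Bystander, leave in place: grey hand-held test meter lying on its back, 160 mm along its x, 85 mm wide, 36 mm thick (46 mm at its dial); origin under its centre
Things that resemble listed ones, but are neither listed nor needed, are in the scene too. What is shaped like the pack_b but pink or yellow is not meant.

How it is judged (in metres and radians):
At the end, for the whole second after the job is handed in: Both empty cases stand upright (0.1 rad) on the tray floor (within 6 mm), each loading it with 0.3-2.2 N. The full case is home in the dock: origin within -3/+4 mm of dock_seat in x, 7 mm in y, 5 mm in z, long axis within 0.07 rad. All at rest (linear speed of each of pack_a, pack_b, pack_c below 0.02 m/s and angle between each of pack_a, pack_b, pack_c's own z axis and vertical below 0.1 rad and ((x of pack_a in the frame of dock_seat between -0.003 and 0.004 m and y of pack_a in the frame of dock_seat between -0.007 and 0.007 m and z of pack_a in the frame of dock_seat between -0.005 and 0.005 m and angle between the y axis of pack_a and the y axis of dock, either way round below 0.07 rad) or (x of pack_a in the frame of tray_in between -0.115 and 0.115 m and y of pack_a in the frame of tray_in between -0.085 and 0.085 m and z of pack_a in the frame of tray_in between -0.006 and 0.006 m and contact force between pack_a and tray between 0.3 and 2.2 N)) and ((x of pack_b in the frame of dock_seat between -0.003 and 0.004 m and y of pack_b in the frame of dock_seat between -0.007 and 0.007 m and z of pack_b in the frame of dock_seat between -0.005 and 0.005 m and angle between the y axis of pack_b and the y axis of dock, either way round below 0.07 rad) or (x of pack_b in the frame of tray_in between -0.115 and 0.115 m and y of pack_b in the frame of tray_in between -0.085 and 0.085 m and z of pack_b in the frame of tray_in between -0.006 and 0.006 m and contact force between pack_b and tray between 0.3 and 2.2 N)) and ((x of pack_c in the frame of dock_seat between -0.003 and 0.004 m and y of pack_c in the frame of dock_seat between -0.007 and 0.007 m and z of pack_c in the frame of dock_seat between -0.005 and 0.005 m and angle between the y axis of pack_c and the y axis of dock, either way round below 0.07 rad) or (x of pack_c in the frame of tray_in between -0.115 and 0.115 m and y of pack_c in the frame of tray_in between -0.085 and 0.085 m and z of pack_c in the frame of tray_in between -0.006 and 0.006 m and contact force between pack_c and tray between 0.3 and 2.2 N))); the robot touches nothing.
It fails at once if a bystander (mug, spool, jar, screwdriver, mouse or meter) is knocked more than 40 mm from its place (distance of any of mug, spool, flux, driver, mouse, meter from where it was at the start of the episode above 0.04 m).
It also fails if it takes over 72 s, if anything falls off the work surface, if the arm or the gripper's body presses on something with over 40 N, if the wrist force passes 120 N, or if a joint passes its speed limit or range.

## Working session

There is one attempt and no reset: what is moved stays moved. The work goes in short steps, Python scripts to look and compute and a tool call to move; the robot and the scene stay as the last step left them, time stands still between calls to the robot, and variables do not carry over. Pictures are saved under pics/ and viewed, and the job is handed in when it is done.

Besides the shell and the picture viewer there is one more tool, called after ">>>" by a JSON object that holds its "name" and its "arguments". servo_tool: Moves the arm, as the interface text tells. Its arguments: {"type":"object","properties":{"increments":{"type":"array"},"force":{"type":"number"}},"required":["increments"]}

```bash
ls; mkdir -p pics
python3 - <<'E'
from station import arm
import cv2,json,numpy as np
print(arm.observe(), arm.tip_extent)
for n in ["scene","top","wrist"]:
    s=arm.snapshot(n)
    cv2.imwrite(f"pics/{n}0.png",s["color"][:,:,::-1])
    np.save(f"{n}0.npy",s,allow_pickle=True)
    print(n,{k:np.round(v,4).tolist() for k,v in s.items() if k!="color"})
E
```

```text
pics
{'clock': 0.0, 'joint_pos': array([-68.16467537,  17.86256238,   0.80150515,  86.69279071,
        -0.25122217,  75.58471138,  -1.56037213]), 'dq': array([-0.01328974,  0.10393494,  0.02984191, -0.00920898, -0.00651671,
       -0.06630057,  0.06751794]), 'joint_torque': array([-1.70792314e-04, -3.79920745e+01,  1.46005629e-01, -2.30587560e+01,
        1.22423292e-02,  1.38461994e-02, -1.37635524e-06]), 'tcp_pos': array([0.22542657, 0.50106097, 0.30279464]), 'tcp_rot': array([-1.79861833e+02,  6.44576591e-03,  1.55778306e+02]), 'wrist_force': array([-0.84985219, -0.60088031,  0.17778314]), 'wrist_torque': array([-0.02114934,  0.01578436, -0.01576385]), 'width': 0.08519010840829286} 0.0726
scene {'camera_matrix': [[539.555, 0.0, 320.5875], [0.0, 539.555, 232.5018], [0.0, 0.0, 1.0]], 'eye': [1.3694, -0.1248, 0.7588], 'orientation': [-132.2352, 0.7544, 80.5441]}
top {'camera_matrix': [[584.9078, 0.0, 319.2215], [0.0, 584.9078, 237.1044], [0.0, 0.0, 1.0]], 'eye': [0.2977, -0.0132, 1.4409], 'orientation': [-169.2186, 1.0913, -90.3506]}
wrist {'camera_matrix': [[403.183, 0.0, 324.1043], [0.0, 403.183, 233.3155], [0.0, 0.0, 1.0]], 'T_tool_cam': [[0.0005, -0.9479, -0.3187, 0.0827], [1.0, 0.0008, -0.0008, -0.0003], [0.001, -0.3187, 0.9479, -0.0697], [0.0, 0.0, 0.0, 1.0]]}
```

View pics/top0.png

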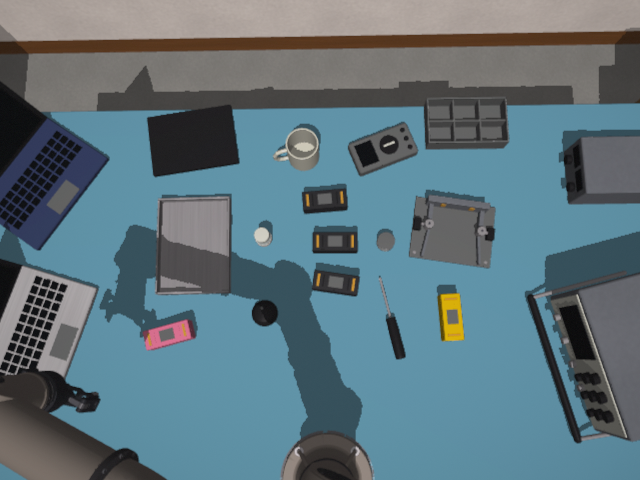

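View pics/scene0.png

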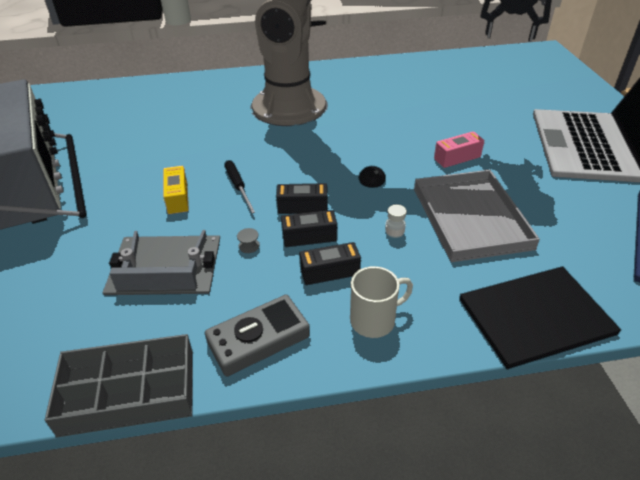

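View pics/wrist0.png

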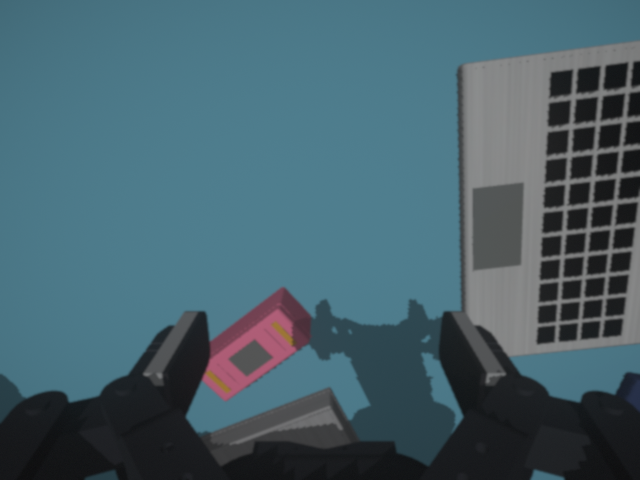

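The top view shows the tray left (~195,245), three dark packs at (325,198), (335,240) and (336,282), and the dock right (~453,228) with its back rail at the far side. Next I'll measure.

```bash
cat > h.py <<'E'
import numpy as np,cv2
from scipy.spatial.transform import Rotation as R
def rot(o): return R.from_euler('xyz',o,degrees=True).as_matrix()
def load(f): return np.load(f,allow_pickle=True).item()
def ray(s,u,v):
    K=s["camera_matrix"];d=np.linalg.inv(K)@np.array([u,v,1.]);return np.array(s["eye"]),rot(s["orientation"])@d
def onz(s,u,v,z):
    e,d=ray(s,u,v);t=(z-e[2])/d[2];return e+t*d
def proj(s,p):
    c=rot(s["orientation"]).T@(np.array(p)-s["eye"]);q=s["camera_matrix"]@c;return q[:2]/q[2]
E
python3 - <<'E'
from h import *
s=load("top0.npy");im=s["color"][:,:,::-1]
c=im[90:310,140:510]
cv2.imwrite("pics/topA.png",cv2.resize(im[170:310,290:410],None,fx=4.5,fy=4.5,interpolation=cv2.INTER_CUBIC)[:600])
cv2.imwrite("pics/topB.png",cv2.resize(im[180:280,400:510],None,fx=6,fy=6,interpolation=cv2.INTER_CUBIC))
sc=load("scene0.npy")["color"][:,:,::-1]
cv2.imwrite("pics/scD.png",cv2.resize(sc[210:310,90:230],None,fx=5,fy=5,interpolation=cv2.INTER_CUBIC))
# dark mask
hsv=cv2.cvtColor(im,cv2.COLOR_BGR2HSV)
m=((hsv[:,:,2]<75)&(hsv[:,:,1]<130)).astype(np.uint8)
m[:, :300]=0;m[:,365:]=0;m[:180]=0;m[300:]=0
cs,_=cv2.findContours(m,cv2.RETR_EXTERNAL,cv2.CHAIN_APPROX_NONE)
for k in cs:
    if cv2.contourArea(k)>300:print(cv2.minAreaRect(k),cv2.contourArea(k))
cv2.imwrite("pics/m.png",m[170:310,290:410]*255)
# orange marks
mo=((hsv[:,:,0]>8)&(hsv[:,:,0]<28)&(hsv[:,:,1]>120)&(hsv[:,:,2]>120)).astype(np.uint8)
mo[:180]=0;mo[300:]=0
n,l,st,ce=cv2.connectedComponentsWithStats(mo)
for i in range(1,n):
    if st[i,4]>5 and 295<ce[i][0]<365: print(st[i,4],ce[i],onz(s,*ce[i],.05).round(4))
E
```

```text
((335.2099609375, 282.530029296875), (44.971988677978516, 20.22325325012207), 8.130102157592773) 852.0
((334.5, 242.0), (20.0, 43.0), 90.0) 860.0
((324.3310546875, 200.47242736816406), (21.757915496826172, 43.931060791015625), 85.2363510131836) 887.5
33 [341.42424242 196.72727273] [ 0.663  -0.0434  0.05  ]
31 [307.09677419 199.16129032] [0.6578 0.0408 0.05  ]
37 [317.05405405 241.        ] [0.5532 0.017  0.05  ]
37 [352.         240.67567568] [ 0.5532 -0.0675  0.05  ]
39 [317.8974359  279.23076923] [0.4604 0.0154 0.05  ]
39 [352.82051282 284.23076923] [ 0.4477 -0.0677  0.05  ]
```

View pics/topA.png

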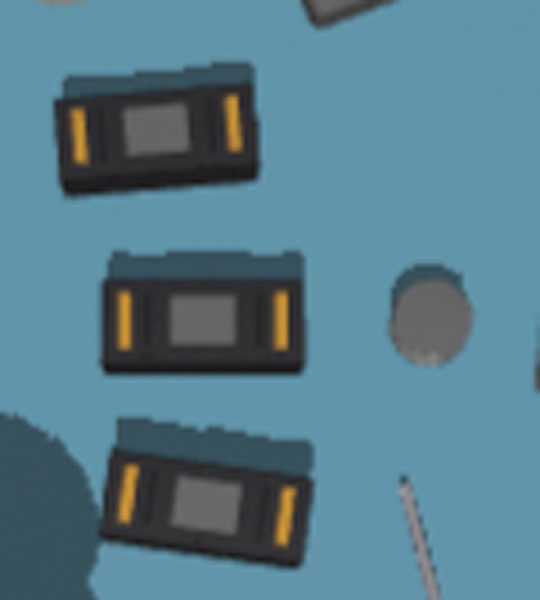

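View pics/topB.png

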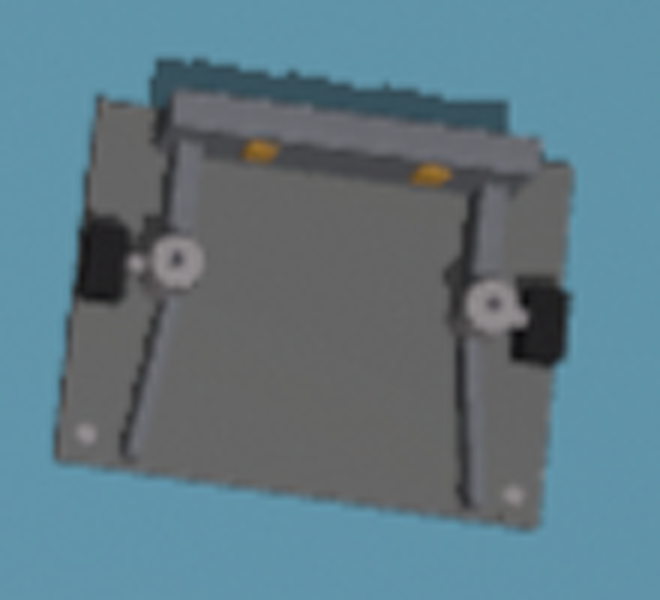

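View pics/scD.png

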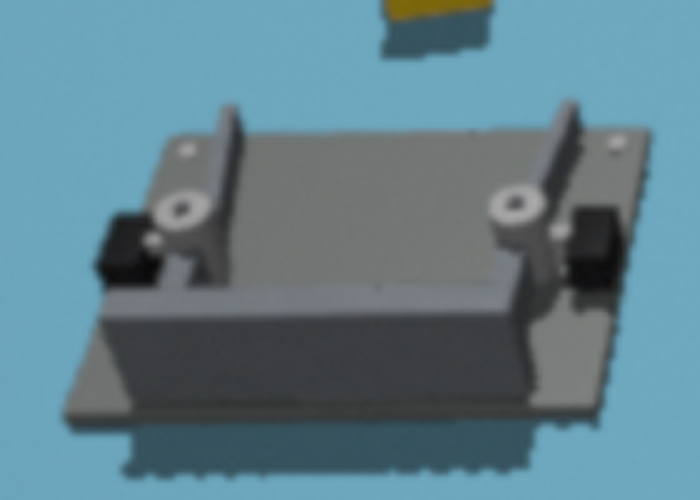

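Run:
```python
from h import *
s=load("top0.npy");sc=load("scene0.npy")
im=sc["color"][:,:,::-1];hsv=cv2.cvtColor(im,cv2.COLOR_BGR2HSV)
mo=((hsv[:,:,0]>8)&(hsv[:,:,0]<28)&(hsv[:,:,1]>120)&(hsv[:,:,2]>120)).astype(np.uint8)
n,l,st,ce=cv2.connectedComponentsWithStats(mo)
for i in range(1,n):
    if st[i,4]>5 and 270<ce[i][0]<370: print(st[i,4],ce[i],onz(sc,*ce[i],.05).round(4))
f=lambda x,y,k,ox,oy:((x+.5)/k-.5+ox,(y+.5)/k-.5+oy)
tri=[]
for a,b in [((178,261),(516,204)),((492,306),(182,210))]:
    pa=onz(s,*f(*a,6,400,180),.043);pb=onz(sc,*f(*b,5,90,210),.043);print("roller",pa.round(4),pb.round(4))
for c in [(99,97),(573,165),(540,527),(57,460)]: print("plate",onz(s,*f(*c,6,400,180),.008).round(4))
# scene plate corners
for c in [(175,135),(650,128),(67,414),(600,410)]: print("plateS",onz(sc,*f(*c,5,90,210),.008).round(4))
it=s["color"][:,:,::-1]
cv2.imwrite("pics/tray.png",cv2.resize(it[185:305,145:245],None,fx=5,fy=5,interpolation=cv2.INTER_CUBIC))
cv2.imwrite("pics/trayS.png",cv2.resize(im[160:270,405:545],None,fx=5,fy=5,interpolation=cv2.INTER_CUBIC))
print("mug",onz(s,302,150,.095),"flux",onz(s,263,235,.06),"spool",onz(s,385,240,.031),"mouse",onz(s,265,313,.03),"drv",onz(s,380,277,.01),"meter",onz(s,352,150,.04),onz(s,385,170,.04))
```

```text
33 [281.54545455 189.33333333] [ 0.4467 -0.0656  0.05  ]
32 [320.78125 188.65625] [0.4597 0.0177 0.05  ]
41 [329.14634146 216.46341463] [0.5533 0.0192 0.05  ]
43 [287.74418605 221.04651163] [ 0.5523 -0.0649  0.05  ]
51 [351.05882353 249.52941176] [0.6551 0.043  0.05  ]
52 [307.71153846 257.61538462] [ 0.662  -0.0407  0.05  ]
roller [ 0.5962 -0.2565  0.043 ] [ 0.5967 -0.2535  0.043 ]
roller [ 0.5763 -0.3822  0.043 ] [ 0.5772 -0.3798  0.043 ]
plate [ 0.6745 -0.2324  0.008 ]
plate [ 0.643  -0.4285  0.008 ]
plate [ 0.4909 -0.4056  0.008 ]
plate [ 0.5204 -0.2094  0.008 ]
plateS [ 0.492  -0.3996  0.008 ]
plateS [ 0.5229 -0.2054  0.008 ]
plateS [ 0.6431 -0.4237  0.008 ]
plateS [ 0.676 -0.228  0.008]
mug [0.7684984  0.05109736 0.095     ] flux [0.56732386 0.14695311 0.06      ] spool [ 0.55758704 -0.14891578  0.031     ] mouse [0.38233293 0.14335153 0.03      ] drv [ 0.46925531 -0.13618831  0.01      ] meter [ 0.78613623 -0.07171031  0.04      ] [ 0.732975   -0.15285098  0.04      ]
```

View pics/tray.png

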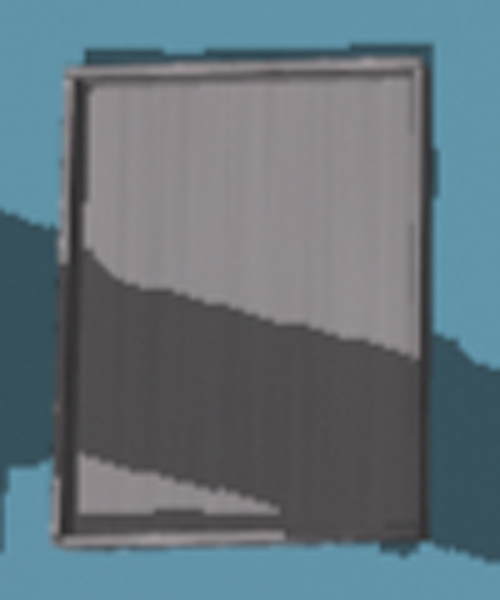

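View pics/trayS.png

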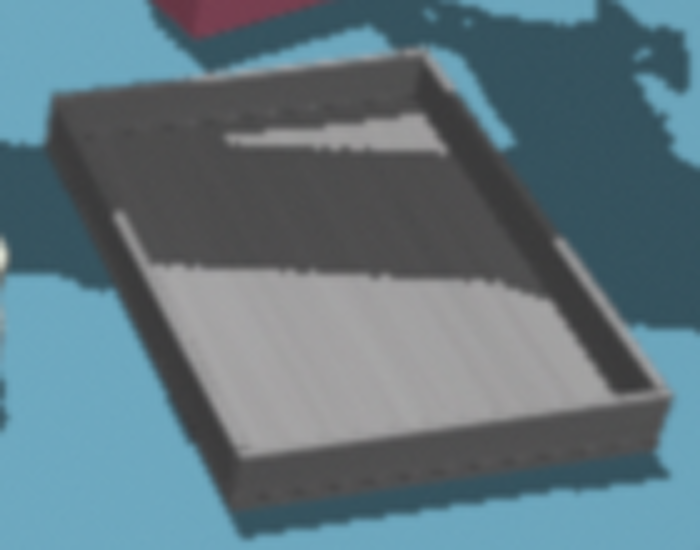

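```bash
cat >> h.py <<'E'
def inc(x,y,z,yaw,q=3):
    from station import arm
    o=arm.observe();Rc=rot(o["tcp_rot"]);Rt=rot([180,0,yaw])
    t=Rc.T@(np.array([x,y,z])-o["tcp_pos"])/.5
    r=np.degrees(R.from_matrix(Rc.T@Rt).as_rotvec())/45
    print("t",o["clock"].__round__(2),"pos",o["tcp_pos"].round(4),"rot",o["tcp_rot"].round(2),"F",o["wrist_force"].round(2),"w",round(o["width"],4))
    print(">> txyz",t.round(q),"axyz",r.round(q), "rows>=",max(np.linalg.norm(t)*500/41.7,np.linalg.norm(r)*45/7.16).round(1))
E
python3 - <<'E'
from h import *
s=load("top0.npy");sc=load("scene0.npy")
f=lambda x,y,k,ox,oy:((x+.5)/k-.5+ox,(y+.5)/k-.5+oy)
for c in [(67,70),(428,58),(427,540),(55,545)]: print(onz(s,*f(*c,5,145,185),.03).round(4))
for c in [(665,395),(238,455),(52,95),(425,50)]: print("S",onz(sc,*f(*c,5,405,160),.03).round(4))
inc(.4535,-.0252,.22,81.2)
E
```

```text
[0.6685 0.4146 0.03  ]
[0.6727 0.2337 0.03  ]
[0.432  0.2287 0.03  ]
[0.431  0.4096 0.03  ]
S [0.6699 0.4153 0.03  ]
S [0.6725 0.239  0.03  ]
S [0.4359 0.2363 0.03  ]
S [0.4337 0.4137 0.03  ]
t 0.15 pos [0.2255 0.5012 0.3031] rot [-179.89    0.    155.78] F [ 0.66  0.45 -0.41] w 0.0853
>> txyz [-0.848 -0.773  0.168] axyz [-0.002  0.002  1.657] rows>= 13.9
```

>>> {"name": "servo_tool", "arguments": {"increments": [{"tx": -0.28, "ty": -0.26, "tz": 0.05, "az": 0.8, "claw": 1}, {"tx": -0.28, "ty": -0.26, "tz": 0.05, "az": 0.8, "claw": 1}, {"tx": -0.28, "ty": -0.26, "tz": 0.05, "az": 0.8, "claw": 1}, {"tx": -0.28, "ty": -0.26, "tz": 0.05, "az": 0.8, "claw": 1}, {"tx": -0.28, "ty": -0.26, "tz": 0.05, "az": 0.8, "claw": 1}]}}

```text
$.increments[0]: bad value
```

```bash
python3 -c "
from h import *;inc(.4535,-.0252,.22,81.2)"
```

```text
t 0.15 pos [0.2255 0.5012 0.3031] rot [-179.89    0.    155.78] F [ 0.66  0.45 -0.41] w 0.0853
>> txyz [-0.848 -0.773  0.168] axyz [-0.002  0.002  1.657] rows>= 13.9
```

Perhaps every key is required.

>>> {"name": "servo_tool", "arguments": {"increments": [{"ax": 0, "ay": 0, "az": 0.8, "tx": -0.28, "ty": -0.26, "tz": 0.05, "claw": 1}, {"ax": 0, "ay": 0, "az": 0.8, "tx": -0.28, "ty": -0.26, "tz": 0.05, "claw": 1}, {"ax": 0, "ay": 0, "az": 0.8, "tx": -0.28, "ty": -0.26, "tz": 0.05, "claw": 1}, {"ax": 0, "ay": 0, "az": 0.8, "tx": -0.28, "ty": -0.26, "tz": 0.05, "claw": 1}, {"ax": 0, "ay": 0, "az": 0.8, "tx": -0.28, "ty": -0.26, "tz": 0.05, "claw": 1}]}}

```text
clock: 0.57
tcp_pos: [0.3013, 0.3204, 0.2775]
tcp_rot: [-179.8, 0.2, 119.4]
wrist_force: [0.1, -1.4, 1.3]
width: 0.0851
```

```bash
python3 -c "
from h import *;inc(.4535,-.0252,.22,81.2)"
```

```text
t 0.57 pos [0.3013 0.3204 0.2775] rot [-179.81    0.21  119.36] F [ 0.07 -1.43  1.26] w 0.0851
>> txyz [-0.751 -0.073  0.118] axyz [-0.002  0.006  0.848] rows>= 9.2
```

>>> {"name": "servo_tool", "arguments": {"increments": [{"ax": 0, "ay": 0.006, "az": 0.848, "tx": -0.751, "ty": -0.073, "tz": 0.118, "claw": 1}, {"ax": 0, "ay": 0.006, "az": 0.848, "tx": -0.751, "ty": -0.073, "tz": 0.118, "claw": 1}, {"ax": 0, "ay": 0.006, "az": 0.848, "tx": -0.751, "ty": -0.073, "tz": 0.118, "claw": 1}, {"ax": 0, "ay": 0.006, "az": 0.848, "tx": -0.751, "ty": -0.073, "tz": 0.118, "claw": 1}, {"ax": 0, "ay": 0.006, "az": 0.848, "tx": -0.751, "ty": -0.073, "tz": 0.118, "claw": 1}]}}

```text
clock: 0.98
tcp_pos: [0.3827, 0.1346, 0.2466]
tcp_rot: [-179.9, -0.0, 83.8]
wrist_force: [1.0, 0.7, 0.7]
width: 0.0855
```

```bash
python3 -c "
from h import *;inc(.4535,-.0252,.22,81.2)"
```

```text
t 0.98 pos [0.3827 0.1346 0.2466] rot [-1.7991e+02 -1.0000e-02  8.3840e+01] F [0.99 0.69 0.65] w 0.0855
>> txyz [-0.303  0.175  0.053] axyz [-0.002 -0.     0.059] rows>= 4.2
```

>>> {"name": "servo_tool", "arguments": {"increments": [{"ax": 0, "ay": 0, "az": 0.059, "tx": -0.303, "ty": 0.175, "tz": 0.053, "claw": 1}, {"ax": 0, "ay": 0, "az": 0.059, "tx": -0.303, "ty": 0.175, "tz": 0.053, "claw": 1}, {"ax": 0, "ay": 0, "az": 0.059, "tx": -0.303, "ty": 0.175, "tz": 0.053, "claw": 1}, {"ax": 0, "ay": 0, "az": 0.059, "tx": -0.303, "ty": 0.175, "tz": 0.053, "claw": 1}, {"ax": 0, "ay": 0, "az": 0.059, "tx": -0.303, "ty": 0.175, "tz": 0.053, "claw": 1}]}}

```text
clock: 1.4
tcp_pos: [0.4543, -0.0327, 0.2197]
tcp_rot: [180.0, 0.3, 80.6]
wrist_force: [-0.2, -0.1, 1.1]
width: 0.0856
```

```bash
python3 -c "
from h import *;inc(.4535,-.0252,.084,81.2)
from station import arm
o=arm.observe();s=arm.snapshot('wrist');s['obs']=o;np.save('w1.npy',s,allow_pickle=True);cv2.imwrite('pics/w1.png',s['color'][:,:,::-1])"
```

```text
t 1.4 pos [ 0.4543 -0.0327  0.2197] rot [179.97   0.27  80.64] F [-0.22 -0.06  1.08] w 0.0856
>> txyz [ 0.016 -0.004  0.271] axyz [ 0.001  0.006 -0.012] rows>= 3.3
```

View pics/w1.png

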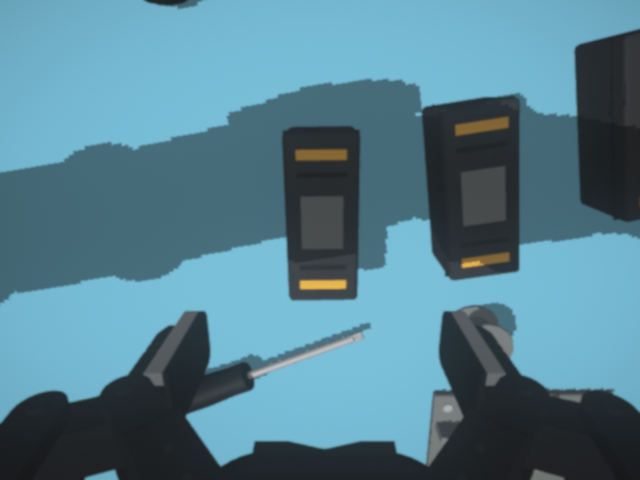

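The wrist view shows the near pack centred between the fingers (marks at (321,155) and (323,285)), so I'm descending.

>>> {"name": "servo_tool", "arguments": {"increments": [{"ax": 0, "ay": 0.006, "az": -0.012, "tx": 0.016, "ty": -0.004, "tz": 0.08, "claw": 1}, {"ax": 0, "ay": 0.006, "az": -0.012, "tx": 0.016, "ty": -0.004, "tz": 0.16, "claw": 1}, {"ax": 0, "ay": 0.006, "az": -0.012, "tx": 0.016, "ty": -0.004, "tz": 0.22, "claw": 1}, {"ax": 0, "ay": 0.006, "az": -0.012, "tx": 0.016, "ty": -0.004, "tz": 0.27, "claw": 1}, {"ax": 0, "ay": 0.006, "az": -0.012, "tx": 0.016, "ty": -0.004, "tz": 0.27, "claw": 1}]}}

```text
clock: 1.87
tcp_pos: [0.4492, -0.0236, 0.0802]
tcp_rot: [-179.4, 0.1, 81.2]
wrist_force: [-0.1, 0.2, 1.1]
width: 0.085
```

>>> {"name": "servo_tool", "arguments": {"increments": [{"ax": 0, "ay": 0, "az": 0, "tx": 0, "ty": 0, "tz": 0, "claw": -1}, {"ax": 0, "ay": 0, "az": 0, "tx": 0, "ty": 0, "tz": 0, "claw": -1}, {"ax": 0, "ay": 0, "az": 0, "tx": 0, "ty": 0, "tz": 0, "claw": -1}, {"ax": 0, "ay": 0, "az": 0, "tx": 0, "ty": 0, "tz": 0, "claw": -1}, {"ax": 0, "ay": 0, "az": 0, "tx": 0, "ty": 0, "tz": 0, "claw": -1}], "force": 40}}

```text
clock: 2.28
tcp_pos: [0.451, -0.0235, 0.082]
tcp_rot: [-179.6, 0.0, 81.2]
wrist_force: [0.2, 0.4, 6.3]
width: 0.0457
```

```bash
python3 -c "
from h import *;inc(.4535,-.0252,.17,81.2)"
```

```text
t 2.28 pos [ 0.451  -0.0235  0.082 ] rot [-1.7962e+02  2.0000e-02  8.1200e+01] F [0.21 0.4  6.34] w 0.0457
>> txyz [-0.003  0.004 -0.176] axyz [-0.008  0.001 -0.   ] rows>= 2.1
```

>>> {"name": "servo_tool", "arguments": {"increments": [{"ax": 0, "ay": 0, "az": 0, "tx": 0, "ty": 0, "tz": -0.05, "claw": -1}, {"ax": 0, "ay": 0, "az": 0, "tx": 0, "ty": 0, "tz": -0.12, "claw": -1}, {"ax": 0, "ay": 0, "az": 0, "tx": 0, "ty": 0, "tz": -0.18, "claw": -1}, {"ax": 0, "ay": 0, "az": 0, "tx": 0, "ty": 0, "tz": -0.24, "claw": -1}, {"ax": 0, "ay": 0, "az": 0, "tx": 0, "ty": 0, "tz": -0.24, "claw": -1}]}}

```text
clock: 2.7
tcp_pos: [0.4557, -0.0241, 0.2082]
tcp_rot: [179.7, -0.2, 81.2]
wrist_force: [0.7, 0.4, -0.3]
width: 0.0457
```

>>> {"name": "servo_tool", "arguments": {"increments": [{"ax": 0, "ay": 0, "az": 0, "tx": 0, "ty": 0, "tz": -0.02, "claw": -1}, {"ax": 0, "ay": 0, "az": 0, "tx": 0, "ty": 0, "tz": -0.02, "claw": -1}, {"ax": 0, "ay": 0, "az": 0, "tx": 0, "ty": 0, "tz": -0.02, "claw": -1}, {"ax": 0, "ay": 0, "az": 0, "tx": 0, "ty": 0, "tz": -0.02, "claw": -1}, {"ax": 0, "ay": 0, "az": 0, "tx": 0, "ty": 0, "tz": -0.02, "claw": -1}]}}

```text
clock: 3.12
tcp_pos: [0.4547, -0.0241, 0.217]
tcp_rot: [179.8, -0.1, 81.2]
wrist_force: [0.3, -0.6, -1.3]
width: 0.0454
```

>>> {"name": "servo_tool", "arguments": {"increments": [{"ax": 0, "ay": 0, "az": 0, "tx": 0, "ty": 0, "tz": 0, "claw": -1}, {"ax": 0, "ay": 0, "az": 0, "tx": 0, "ty": 0, "tz": 0, "claw": -1}]}}

```text
clock: 3.28
tcp_pos: [0.4539, -0.024, 0.216]
tcp_rot: [179.9, -0.1, 81.2]
wrist_force: [-0.2, 0.0, -0.6]
width: 0.0453
```

>>> {"name": "servo_tool", "arguments": {"increments": [{"ax": 0, "ay": 0, "az": 0, "tx": 0, "ty": 0, "tz": 0, "claw": -1}, {"ax": 0, "ay": 0, "az": 0, "tx": 0, "ty": 0, "tz": 0, "claw": -1}]}}

```text
clock: 3.45
tcp_pos: [0.4536, -0.024, 0.2154]
tcp_rot: [-180.0, -0.1, 81.2]
wrist_force: [-0.4, 0.4, -1.5]
width: 0.0457
```

```bash
python3 -c "
from h import *;from station import arm
print(arm.observe()['joint_torque'].round(2),arm.observe()['wrist_torque'])
inc(.497,.323,.22,91.2)
inc(.5432,-.3112,.22,81)"
```

```text
[ 3.000e-02 -2.685e+01  2.820e+00 -2.102e+01  1.000e-02 -2.000e-02
  0.000e+00] [ 0.01630759 -0.03408815 -0.0047169 ]
t 3.45 pos [ 0.4536 -0.024   0.2154] rot [-1.7998e+02 -8.0000e-02  8.1180e+01] F [-0.38  0.38 -1.49] w 0.0457
>> txyz [ 0.699 -0.021 -0.008] axyz [-0.    -0.002 -0.223] rows>= 8.4
t 3.45 pos [ 0.4536 -0.024   0.2154] rot [-1.7998e+02 -8.0000e-02  8.1180e+01] F [-0.38  0.38 -1.49] w 0.0457
>> txyz [-0.54   0.265 -0.01 ] axyz [-0.    -0.002  0.004] rows>= 7.2
```

```bash
cat >> h.py <<'E'
def weigh(n=10):
    from station import arm
    a=[]
    for i in range(n):
        s=arm.snapshot("top");o=arm.observe();a.append(np.r_[o["wrist_force"],o["joint_torque"][[1,3]]])
    a=np.array(a);print("mean",a.mean(0).round(2),"sd",a.std(0).round(2));return s
E
python3 -c "
from h import *;weigh()"
```

```text
mean [ 8.000e-02 -2.000e-02 -1.010e+00 -2.676e+01 -2.093e+01] sd [0.32 0.47 0.72 0.02 0.03]
```

Mean Fz is about -1.0 N, so the near pack is empty and goes to the near tray slot.

>>> {"name": "servo_tool", "arguments": {"increments": [{"ax": 0, "ay": 0, "az": -0.11, "tx": 0.35, "ty": -0.011, "tz": 0, "claw": -1}, {"ax": 0, "ay": 0, "az": -0.11, "tx": 0.35, "ty": -0.011, "tz": 0, "claw": -1}, {"ax": 0, "ay": 0, "az": -0.223, "tx": 0.699, "ty": -0.021, "tz": 0, "claw": -1}, {"ax": 0, "ay": 0, "az": -0.223, "tx": 0.699, "ty": -0.021, "tz": 0, "claw": -1}, {"ax": 0, "ay": 0, "az": -0.223, "tx": 0.699, "ty": -0.021, "tz": 0, "claw": -1}]}}

```text
clock: 4.37
tcp_pos: [0.4796, 0.1847, 0.2166]
tcp_rot: [179.9, -0.1, 91.2]
wrist_force: [0.3, -0.3, -1.5]
width: 0.0456
```

```bash
python3 -c "
from h import *;inc(.497,.323,.15,91.2)"
```

```text
t 4.37 pos [0.4796 0.1847 0.2166] rot [ 1.799e+02 -1.300e-01  9.122e+01] F [ 0.26 -0.28 -1.48] w 0.0456
>> txyz [0.275 0.04  0.134] axyz [ 0.002 -0.003  0.   ] rows>= 3.7
```

>>> {"name": "servo_tool", "arguments": {"increments": [{"ax": 0, "ay": 0, "az": 0, "tx": 0.275, "ty": 0.04, "tz": 0, "claw": -1}, {"ax": 0, "ay": 0, "az": 0, "tx": 0.275, "ty": 0.04, "tz": 0, "claw": -1}, {"ax": 0, "ay": 0, "az": 0, "tx": 0.275, "ty": 0.04, "tz": 0.05, "claw": -1}, {"ax": 0, "ay": 0, "az": 0, "tx": 0.275, "ty": 0.04, "tz": 0.134, "claw": -1}, {"ax": 0, "ay": 0, "az": 0, "tx": 0.275, "ty": 0.04, "tz": 0.134, "claw": -1}]}}

```text
clock: 4.78
tcp_pos: [0.4931, 0.3277, 0.145]
tcp_rot: [-179.7, -0.1, 91.7]
wrist_force: [-1.7, -0.9, -3.1]
width: 0.0456
```

```bash
python3 -c "
from h import *;inc(.497,.323,.088,91.2)
from station import arm
o=arm.observe();s=arm.snapshot('wrist');cv2.imwrite('pics/w2.png',s['color'][:,:,::-1])"
```

```text
t 4.78 pos [0.4931 0.3277 0.145 ] rot [-1.7973e+02 -9.0000e-02  9.1670e+01] F [-1.72 -0.89 -3.09] w 0.0456
>> txyz [-0.01   0.008  0.114] axyz [-0.006 -0.002  0.01 ] rows>= 1.4
```

View pics/w2.png

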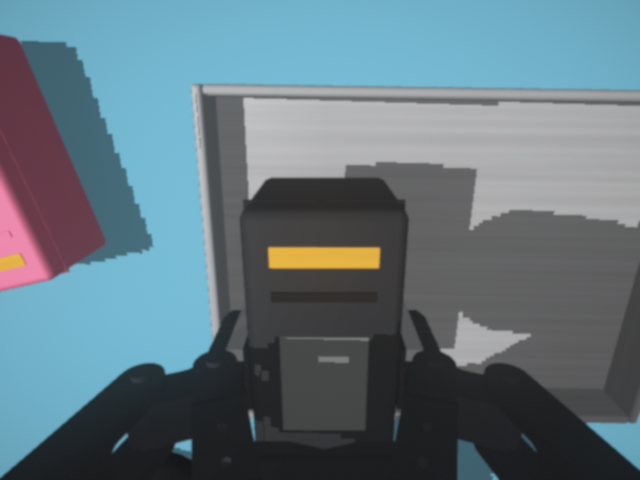

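The pack hangs level over the tray's near half, so I'm lowering it.

>>> {"name": "servo_tool", "arguments": {"increments": [{"ax": 0, "ay": 0, "az": 0.01, "tx": -0.01, "ty": 0.008, "tz": 0.05, "claw": -1}, {"ax": 0, "ay": 0, "az": 0.01, "tx": -0.01, "ty": 0.008, "tz": 0.09, "claw": -1}, {"ax": 0, "ay": 0, "az": 0.01, "tx": -0.01, "ty": 0.008, "tz": 0.114, "claw": -1}, {"ax": 0, "ay": 0, "az": 0.01, "tx": -0.01, "ty": 0.008, "tz": 0.114, "claw": -1}, {"ax": 0, "ay": 0, "az": 0.01, "tx": -0.01, "ty": 0.008, "tz": 0.114, "claw": -1}]}}

```text
clock: 5.25
tcp_pos: [0.4973, 0.3187, 0.0878]
tcp_rot: [-179.6, 0.1, 91.0]
wrist_force: [0.4, -0.5, -0.2]
width: 0.0456
```

```bash
python3 -c "
from h import *;inc(.497,.323,.088,91.2)"
```

```text
t 5.25 pos [0.4973 0.3187 0.0878] rot [-1.7964e+02  1.4000e-01  9.0970e+01] F [ 0.39 -0.51 -0.19] w 0.0456
>> txyz [ 0.009 -0.001 -0.   ] axyz [-0.008  0.003 -0.005] rows>= 0.1
```

>>> {"name": "servo_tool", "arguments": {"increments": [{"ax": 0, "ay": 0, "az": 0, "tx": 0, "ty": 0, "tz": 0.002, "claw": -1}, {"ax": 0, "ay": 0, "az": 0, "tx": 0, "ty": 0, "tz": 0.002, "claw": 0.45}, {"ax": 0, "ay": 0, "az": 0, "tx": 0, "ty": 0, "tz": 0.002, "claw": 0.45}, {"ax": 0, "ay": 0, "az": 0, "tx": 0, "ty": 0, "tz": 0.002, "claw": 0.45}, {"ax": 0, "ay": 0, "az": 0, "tx": 0, "ty": 0, "tz": 0.002, "claw": 0.45}]}}

```text
clock: 5.67
tcp_pos: [0.4975, 0.3188, 0.0872]
tcp_rot: [-179.7, 0.1, 91.0]
wrist_force: [0.6, -0.3, 0.0]
width: 0.0624
```

>>> {"name": "servo_tool", "arguments": {"increments": [{"ax": 0, "ay": 0, "az": 0, "tx": 0, "ty": 0, "tz": -0.06, "claw": 0.45}, {"ax": 0, "ay": 0, "az": 0, "tx": 0, "ty": 0, "tz": -0.14, "claw": 0.45}, {"ax": 0, "ay": 0, "az": 0, "tx": 0, "ty": 0, "tz": -0.22, "claw": 0.45}, {"ax": 0, "ay": 0, "az": 0, "tx": 0, "ty": 0, "tz": -0.3, "claw": 1}, {"ax": 0, "ay": 0, "az": 0, "tx": 0, "ty": 0, "tz": -0.3, "claw": 1}]}}

```text
clock: 6.08
tcp_pos: [0.5028, 0.321, 0.2469]
tcp_rot: [179.5, -0.5, 91.0]
wrist_force: [1.9, 0.2, 0.8]
width: 0.0834
```

```bash
python3 -c "
from h import *;inc(.553,-.024,.22,90)"
```

```text
t 6.08 pos [0.5028 0.321  0.2469] rot [179.45  -0.45  90.97] F [1.89 0.15 0.85] w 0.0834
>> txyz [-0.692  0.088  0.049] axyz [ 0.012 -0.01   0.022] rows>= 8.4
```

>>> {"name": "servo_tool", "arguments": {"increments": [{"ax": 0.012, "ay": -0.01, "az": 0.022, "tx": -0.692, "ty": 0.088, "tz": 0.049, "claw": 1}, {"ax": 0.012, "ay": -0.01, "az": 0.022, "tx": -0.692, "ty": 0.088, "tz": 0.049, "claw": 1}, {"ax": 0.012, "ay": -0.01, "az": 0.022, "tx": -0.692, "ty": 0.088, "tz": 0.049, "claw": 1}, {"ax": 0.012, "ay": -0.01, "az": 0.022, "tx": -0.692, "ty": 0.088, "tz": 0.049, "claw": 1}, {"ax": 0.012, "ay": -0.01, "az": 0.022, "tx": -0.692, "ty": 0.088, "tz": 0.049, "claw": 1}]}}

```text
clock: 6.5
tcp_pos: [0.5309, 0.1119, 0.227]
tcp_rot: [180.0, -0.0, 90.0]
wrist_force: [0.7, 0.3, -0.3]
width: 0.0853
```

```bash
python3 -c "
from h import *;inc(.553,-.024,.18,90)"
```

```text
t 6.5 pos [0.5309 0.1119 0.227 ] rot [ 1.7996e+02 -3.0000e-02  9.0020e+01] F [ 0.73  0.32 -0.29] w 0.0853
>> txyz [-0.272  0.044  0.094] axyz [ 0.001 -0.001  0.001] rows>= 3.5
```

>>> {"name": "servo_tool", "arguments": {"increments": [{"ax": 0, "ay": 0, "az": 0, "tx": -0.272, "ty": 0.044, "tz": 0.094, "claw": 1}, {"ax": 0, "ay": 0, "az": 0, "tx": -0.272, "ty": 0.044, "tz": 0.094, "claw": 1}, {"ax": 0, "ay": 0, "az": 0, "tx": -0.272, "ty": 0.044, "tz": 0.094, "claw": 1}, {"ax": 0, "ay": 0, "az": 0, "tx": -0.272, "ty": 0.044, "tz": 0.094, "claw": 1}, {"ax": 0, "ay": 0, "az": 0, "tx": -0.272, "ty": 0.044, "tz": 0.094, "claw": 1}]}}

```text
clock: 6.92
tcp_pos: [0.5518, -0.0325, 0.1786]
tcp_rot: [-179.9, 0.3, 89.4]
wrist_force: [0.3, -0.8, 0.2]
width: 0.0855
```

```bash
python3 -c "
from h import *;inc(.553,-.024,.083,90)"
```

```text
t 6.92 pos [ 0.5518 -0.0325  0.1786] rot [-179.91    0.3    89.37] F [ 0.27 -0.78  0.23] w 0.0855
>> txyz [0.018 0.002 0.191] axyz [-0.002  0.007 -0.014] rows>= 2.3
```

>>> {"name": "servo_tool", "arguments": {"increments": [{"ax": 0, "ay": 0.007, "az": -0.014, "tx": 0.018, "ty": 0.002, "tz": 0.06, "claw": 1}, {"ax": 0, "ay": 0.007, "az": -0.014, "tx": 0.018, "ty": 0.002, "tz": 0.12, "claw": 1}, {"ax": 0, "ay": 0.007, "az": -0.014, "tx": 0.018, "ty": 0.002, "tz": 0.17, "claw": 1}, {"ax": 0, "ay": 0.007, "az": -0.014, "tx": 0.018, "ty": 0.002, "tz": 0.191, "claw": 1}, {"ax": 0, "ay": 0.007, "az": -0.014, "tx": 0.018, "ty": 0.002, "tz": 0.191, "claw": 1}]}}

```text
clock: 7.33
tcp_pos: [0.5506, -0.0229, 0.0804]
tcp_rot: [-179.6, -0.0, 90.1]
wrist_force: [-0.3, -0.7, -0.2]
width: 0.0852
```

>>> {"name": "servo_tool", "arguments": {"increments": [{"ax": 0, "ay": 0, "az": 0, "tx": 0, "ty": 0, "tz": 0, "claw": -1}, {"ax": 0, "ay": 0, "az": 0, "tx": 0, "ty": 0, "tz": 0, "claw": -1}, {"ax": 0, "ay": 0, "az": 0, "tx": 0, "ty": 0, "tz": 0, "claw": -1}, {"ax": 0, "ay": 0, "az": 0, "tx": 0, "ty": 0, "tz": 0, "claw": -1}, {"ax": 0, "ay": 0, "az": 0, "tx": 0, "ty": 0, "tz": 0, "claw": -1}]}}

```text
clock: 7.75
tcp_pos: [0.5522, -0.0228, 0.0822]
tcp_rot: [-179.8, -0.1, 90.1]
wrist_force: [0.0, 0.3, 4.9]
width: 0.0455
```

>>> {"name": "servo_tool", "arguments": {"increments": [{"ax": 0, "ay": 0, "az": 0, "tx": 0, "ty": 0, "tz": -0.05, "claw": -1}, {"ax": 0, "ay": 0, "az": 0, "tx": 0, "ty": 0, "tz": -0.12, "claw": -1}, {"ax": 0, "ay": 0, "az": 0, "tx": 0, "ty": 0, "tz": -0.18, "claw": -1}, {"ax": 0, "ay": 0, "az": 0, "tx": 0, "ty": 0, "tz": -0.26, "claw": -1}, {"ax": 0, "ay": 0, "az": 0, "tx": 0, "ty": 0, "tz": -0.26, "claw": -1}]}}

```text
clock: 8.17
tcp_pos: [0.5571, -0.024, 0.2205]
tcp_rot: [179.3, -0.1, 90.0]
wrist_force: [2.0, -1.3, -1.5]
width: 0.0457
```

```bash
python3 -c "
from h import *;inc(.607,.325,.22,91.2);weigh(14)
inc(.607,.325,.22,91.2)
inc(.5432,-.3112,.22,81)"
```

```text
t 8.17 pos [ 0.5571 -0.024   0.2205] rot [ 1.793e+02 -6.000e-02  9.005e+01] F [ 1.98 -1.29 -1.5 ] w 0.0457
>> txyz [0.698 0.1   0.003] axyz [ 0.016 -0.001 -0.026] rows>= 8.5
mean [-1.900e-01 -3.000e-02 -1.240e+00 -3.874e+01 -2.174e+01] sd [0.43 0.38 0.71 0.59 0.48]
t 8.87 pos [ 0.5526 -0.023   0.2119] rot [-1.7977e+02 -5.0000e-02  9.0060e+01] F [ 0.45 -0.09 -1.04] w 0.0459
>> txyz [ 0.696  0.11  -0.016] axyz [-0.005 -0.001 -0.025] rows>= 8.4
t 8.87 pos [ 0.5526 -0.023   0.2119] rot [-1.7977e+02 -5.0000e-02  9.0060e+01] F [ 0.45 -0.09 -1.04] w 0.0459
>> txyz [-0.576 -0.02  -0.017] axyz [-0.005 -0.001  0.201] rows>= 6.9
```

This one is empty too (-1.2 N), so it goes to the far tray slot.

>>> {"name": "servo_tool", "arguments": {"increments": [{"ax": 0, "ay": 0, "az": -0.025, "tx": 0.348, "ty": 0.055, "tz": -0.03, "claw": -1}, {"ax": 0, "ay": 0, "az": -0.025, "tx": 0.696, "ty": 0.11, "tz": -0.03, "claw": -1}, {"ax": 0, "ay": 0, "az": -0.025, "tx": 0.696, "ty": 0.11, "tz": -0.03, "claw": -1}, {"ax": 0, "ay": 0, "az": -0.025, "tx": 0.696, "ty": 0.11, "tz": -0.03, "claw": -1}, {"ax": 0, "ay": 0, "az": -0.025, "tx": 0.696, "ty": 0.11, "tz": -0.03, "claw": -1}]}}

```text
clock: 9.28
tcp_pos: [0.585, 0.1846, 0.222]
tcp_rot: [-179.8, -0.1, 91.2]
wrist_force: [1.6, -0.1, -1.0]
width: 0.0461
```

```bash
python3 -c "
from h import *;inc(.607,.325,.15,91.2)"
```

```text
t 9.28 pos [0.585  0.1846 0.222 ] rot [-1.7979e+02 -7.0000e-02  9.1180e+01] F [ 1.64 -0.07 -0.96] w 0.0461
>> txyz [0.28  0.05  0.144] axyz [-0.005 -0.002 -0.001] rows>= 3.8
```

>>> {"name": "servo_tool", "arguments": {"increments": [{"ax": 0, "ay": 0, "az": 0, "tx": 0.28, "ty": 0.05, "tz": 0, "claw": -1}, {"ax": 0, "ay": 0, "az": 0, "tx": 0.28, "ty": 0.05, "tz": 0, "claw": -1}, {"ax": 0, "ay": 0, "az": 0, "tx": 0.28, "ty": 0.05, "tz": 0.05, "claw": -1}, {"ax": 0, "ay": 0, "az": 0, "tx": 0.28, "ty": 0.05, "tz": 0.144, "claw": -1}, {"ax": 0, "ay": 0, "az": 0, "tx": 0.28, "ty": 0.05, "tz": 0.144, "claw": -1}]}}

```text
clock: 9.7
tcp_pos: [0.6039, 0.3313, 0.1457]
tcp_rot: [-179.5, -0.2, 91.6]
wrist_force: [-2.7, -0.8, -3.5]
width: 0.0456
```

```bash
python3 -c "
from h import *
from station import arm
s=arm.snapshot('wrist');cv2.imwrite('pics/w3.png',s['color'][:,:,::-1]);inc(.607,.323,.088,91.2)"
```

```text
t 9.75 pos [0.6021 0.3298 0.1417] rot [-1.7914e+02  3.0000e-02  9.1550e+01] F [-0.55  0.53 -3.93] w 0.0455
>> txyz [-0.014  0.011  0.107] axyz [-0.019  0.001  0.008] rows>= 1.3
```

View pics/w3.png

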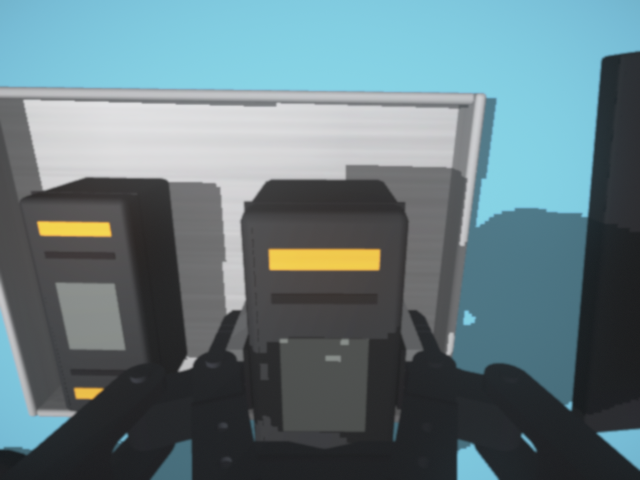

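The first pack stands in the near half, and the held one is over the far half with room on both sides.

>>> {"name": "servo_tool", "arguments": {"increments": [{"ax": -0.01, "ay": 0, "az": 0.008, "tx": -0.014, "ty": 0.011, "tz": 0.04, "claw": -1}, {"ax": -0.01, "ay": 0, "az": 0.008, "tx": -0.014, "ty": 0.011, "tz": 0.08, "claw": -1}, {"ax": -0.01, "ay": 0, "az": 0.008, "tx": -0.014, "ty": 0.011, "tz": 0.107, "claw": -1}, {"ax": -0.01, "ay": 0, "az": 0.008, "tx": -0.014, "ty": 0.011, "tz": 0.107, "claw": -1}, {"ax": -0.01, "ay": 0, "az": 0.008, "tx": -0.014, "ty": 0.011, "tz": 0.107, "claw": -1}]}}

```text
clock: 10.17
tcp_pos: [0.6076, 0.3222, 0.0888]
tcp_rot: [-179.6, 0.0, 91.1]
wrist_force: [-0.7, -0.1, -1.7]
width: 0.0456
```

```bash
python3 -c "
from h import *;inc(.607,.323,.088,91.2)"
```

```text
t 10.17 pos [0.6076 0.3222 0.0888] rot [-1.7964e+02  4.0000e-02  9.1130e+01] F [-0.72 -0.09 -1.66] w 0.0456
>> txyz [ 0.002 -0.001  0.002] axyz [-0.008  0.001 -0.001] rows>= 0.1
```

>>> {"name": "servo_tool", "arguments": {"increments": [{"ax": 0, "ay": 0, "az": 0, "tx": 0, "ty": 0, "tz": 0.004, "claw": -1}, {"ax": 0, "ay": 0, "az": 0, "tx": 0, "ty": 0, "tz": 0.004, "claw": -1}, {"ax": 0, "ay": 0, "az": 0, "tx": 0, "ty": 0, "tz": 0.004, "claw": 0.45}, {"ax": 0, "ay": 0, "az": 0, "tx": 0, "ty": 0, "tz": 0.004, "claw": 0.45}, {"ax": 0, "ay": 0, "az": 0, "tx": 0, "ty": 0, "tz": 0.004, "claw": 0.45}]}}

```text
clock: 10.58
tcp_pos: [0.6079, 0.3223, 0.0874]
tcp_rot: [-179.7, 0.0, 91.1]
wrist_force: [-0.4, 0.6, 0.2]
width: 0.0623
```

>>> {"name": "servo_tool", "arguments": {"increments": [{"ax": 0, "ay": 0, "az": 0, "tx": 0, "ty": 0, "tz": -0.06, "claw": 0.45}, {"ax": 0, "ay": 0, "az": 0, "tx": 0, "ty": 0, "tz": -0.14, "claw": 0.45}, {"ax": 0, "ay": 0, "az": 0, "tx": 0, "ty": 0, "tz": -0.22, "claw": 0.45}, {"ax": 0, "ay": 0, "az": 0, "tx": 0, "ty": 0, "tz": -0.3, "claw": 1}, {"ax": 0, "ay": 0, "az": 0, "tx": 0, "ty": 0, "tz": -0.3, "claw": 1}]}}

```text
clock: 11.0
tcp_pos: [0.613, 0.3237, 0.2489]
tcp_rot: [179.3, -0.4, 91.2]
wrist_force: [0.9, -0.7, 1.8]
width: 0.0837
```

```bash
python3 -c "
from h import *
from station import arm
s=arm.snapshot('wrist');cv2.imwrite('pics/w4.png',s['color'][:,:,::-1]);inc(.6595,0,.22,94.1)"
```

```text
t 11.05 pos [0.6117 0.3232 0.2448] rot [179.58  -0.31  91.16] F [0.06 0.57 0.07] w 0.0854
>> txyz [-0.648  0.082  0.047] axyz [ 0.009 -0.007 -0.065] rows>= 7.9
```

View pics/w4.png

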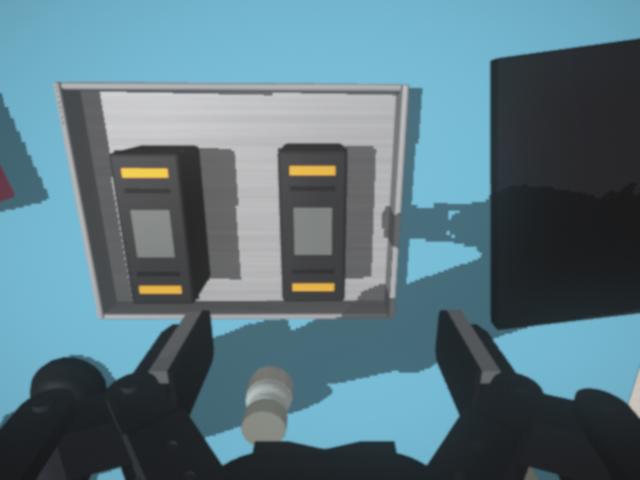

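Both empties stand flat in the tray. Next is the last pack.

>>> {"name": "servo_tool", "arguments": {"increments": [{"ax": 0.009, "ay": -0.007, "az": -0.065, "tx": -0.648, "ty": 0.082, "tz": 0.047, "claw": 1}, {"ax": 0.009, "ay": -0.007, "az": -0.065, "tx": -0.648, "ty": 0.082, "tz": 0.047, "claw": 1}, {"ax": 0.009, "ay": -0.007, "az": -0.065, "tx": -0.648, "ty": 0.082, "tz": 0.047, "claw": 1}, {"ax": 0.009, "ay": -0.007, "az": -0.065, "tx": -0.648, "ty": 0.082, "tz": 0.047, "claw": 1}, {"ax": 0.009, "ay": -0.007, "az": -0.065, "tx": -0.648, "ty": 0.082, "tz": 0.047, "claw": 1}]}}

```text
clock: 11.47
tcp_pos: [0.6405, 0.1151, 0.2253]
tcp_rot: [-179.9, 0.0, 94.1]
wrist_force: [-0.1, 0.2, 0.7]
width: 0.0856
```

```bash
python3 -c "
from h import *
inc(.6595,0.001,.19,94.1)"
```

```text
t 11.47 pos [0.6405 0.1151 0.2253] rot [-1.7995e+02  1.0000e-02  9.4110e+01] F [-0.09  0.21  0.66] w 0.0856
>> txyz [-0.23   0.022  0.071] axyz [-0.001  0.     0.   ] rows>= 2.9
```

>>> {"name": "servo_tool", "arguments": {"increments": [{"ax": 0, "ay": 0, "az": 0, "tx": -0.23, "ty": 0.022, "tz": 0.071, "claw": 0.75}, {"ax": 0, "ay": 0, "az": 0, "tx": -0.23, "ty": 0.022, "tz": 0.071, "claw": 0.75}, {"ax": 0, "ay": 0, "az": 0, "tx": -0.23, "ty": 0.022, "tz": 0.071, "claw": 0.75}, {"ax": 0, "ay": 0, "az": 0, "tx": -0.23, "ty": 0.022, "tz": 0.071, "claw": 0.75}, {"ax": 0, "ay": 0, "az": 0, "tx": -0.23, "ty": 0.022, "tz": 0.071, "claw": 0.75}]}}

```text
clock: 11.88
tcp_pos: [0.6585, -0.0041, 0.188]
tcp_rot: [-179.7, 0.2, 93.6]
wrist_force: [-0.2, 1.2, -0.4]
width: 0.0748
```

```bash
python3 -c "
from h import *
from station import arm
s=arm.snapshot('wrist');cv2.imwrite('pics/w5.png',s['color'][:,:,::-1]);inc(.6595,0.001,.083,94.1)"
```

```text
t 11.93 pos [ 6.591e-01 -1.000e-04  1.886e-01] rot [-1.7983e+02 -1.0000e-02  9.3930e+01] F [ 0.07  1.42 -0.17] w 0.0748
>> txyz [0.002 0.002 0.211] axyz [-0.004 -0.    -0.004] rows>= 2.5
```

View pics/w5.png

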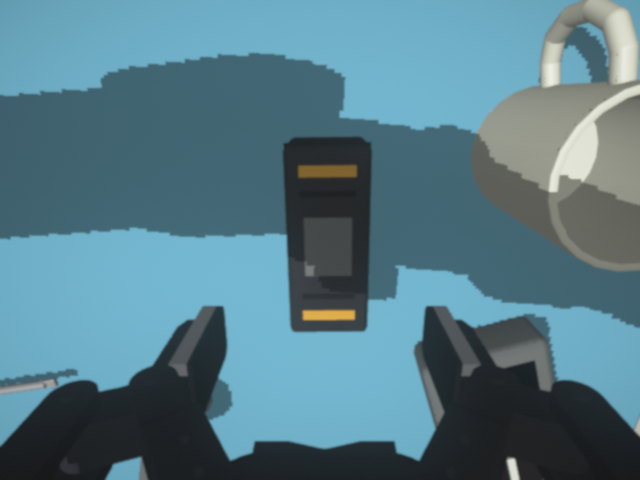

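Pack centred between the fingers (u≈328), mug and meter clear.

>>> {"name": "servo_tool", "arguments": {"increments": [{"ax": 0, "ay": 0, "az": 0, "tx": 0.002, "ty": 0.002, "tz": 0.07, "claw": 0.75}, {"ax": 0, "ay": 0, "az": 0, "tx": 0.002, "ty": 0.002, "tz": 0.14, "claw": 0.75}, {"ax": 0, "ay": 0, "az": 0, "tx": 0.002, "ty": 0.002, "tz": 0.19, "claw": 0.75}, {"ax": 0, "ay": 0, "az": 0, "tx": 0.002, "ty": 0.002, "tz": 0.21, "claw": 0.75}, {"ax": 0, "ay": 0, "az": 0, "tx": 0.002, "ty": 0.002, "tz": 0.21, "claw": 0.75}]}}

```text
clock: 12.35
tcp_pos: [0.6575, 0.0038, 0.0802]
tcp_rot: [-179.4, -0.1, 94.1]
wrist_force: [0.4, 0.2, 0.6]
width: 0.0746
```

>>> {"name": "servo_tool", "arguments": {"increments": [{"ax": 0, "ay": 0, "az": 0, "tx": 0, "ty": 0, "tz": 0, "claw": -1}, {"ax": 0, "ay": 0, "az": 0, "tx": 0, "ty": 0, "tz": 0, "claw": -1}, {"ax": 0, "ay": 0, "az": 0, "tx": 0, "ty": 0, "tz": 0, "claw": -1}, {"ax": 0, "ay": 0, "az": 0, "tx": 0, "ty": 0, "tz": 0, "claw": -1}, {"ax": 0, "ay": 0, "az": 0, "tx": 0, "ty": 0, "tz": 0, "claw": -1}], "force": 50}}

```text
clock: 12.77
tcp_pos: [0.6592, 0.0046, 0.0825]
tcp_rot: [-179.7, -0.2, 94.2]
wrist_force: [0.0, 1.0, 4.2]
width: 0.0456
```

>>> {"name": "servo_tool", "arguments": {"increments": [{"ax": 0, "ay": 0, "az": 0, "tx": 0, "ty": 0, "tz": -0.05, "claw": -1}, {"ax": 0, "ay": 0, "az": 0, "tx": 0, "ty": 0, "tz": -0.12, "claw": -1}, {"ax": 0, "ay": 0, "az": 0, "tx": 0, "ty": 0, "tz": -0.18, "claw": -1}, {"ax": 0, "ay": 0, "az": 0, "tx": 0, "ty": 0, "tz": -0.26, "claw": -1}, {"ax": 0, "ay": 0, "az": 0, "tx": 0, "ty": 0, "tz": -0.26, "claw": -1}]}}

```text
clock: 13.18
tcp_pos: [0.6637, 0.0029, 0.2215]
tcp_rot: [179.4, -0.1, 94.1]
wrist_force: [3.1, -2.1, -1.4]
width: 0.0454
```

```bash
python3 -c "
from h import *;weigh(12)
inc(.5432,-.3112,.22,81)"
```

```text
mean [-4.000e-02  3.000e-01 -4.100e+00 -5.188e+01 -2.364e+01] sd [0.54 0.34 0.59 0.91 0.61]
t 13.78 pos [0.6596 0.0042 0.2118] rot [-1.7965e+02 -1.7000e-01  9.4160e+01] F [ 0.36  0.16 -3.94] w 0.0455
>> txyz [-0.612 -0.278 -0.017] axyz [-0.008 -0.003  0.292] rows>= 8.1
```

Mean Fz is -4.1 N, so this is the full pack. I'll move it above the dock front, staying high.

>>> {"name": "servo_tool", "arguments": {"increments": [{"ax": 0, "ay": 0, "az": 0.15, "tx": -0.306, "ty": -0.139, "tz": -0.03, "claw": -1}, {"ax": 0, "ay": 0, "az": 0.292, "tx": -0.5, "ty": -0.227, "tz": -0.05, "claw": -1}, {"ax": 0, "ay": 0, "az": 0.292, "tx": -0.612, "ty": -0.278, "tz": -0.05, "claw": -1}, {"ax": 0, "ay": 0, "az": 0.292, "tx": -0.612, "ty": -0.278, "tz": -0.05, "claw": -1}, {"ax": 0, "ay": 0, "az": 0.292, "tx": -0.612, "ty": -0.278, "tz": -0.05, "claw": -1}]}}

```text
clock: 14.2
tcp_pos: [0.587, -0.1922, 0.2284]
tcp_rot: [-179.6, -0.1, 81.0]
wrist_force: [0.9, -0.3, -4.4]
width: 0.0454
```

```bash
cat >> h.py <<'E'
def wonz(s,o,u,v,z):
    T=np.array(s["T_tool_cam"]);Rt=rot(o["tcp_rot"])
    d=np.linalg.inv(s["camera_matrix"])@np.array([u,v,1.])
    e=Rt@T[:3,3]+o["tcp_pos"];d=Rt@T[:3,:3]@d
    return e+(z-e[2])/d[2]*d
E
python3 -c "
from h import *
from station import arm
inc(.5432,-.3112,.22,81)
s=arm.snapshot('wrist')
o=dict(tcp_pos=np.array([.6588,-.002,.1884]),tcp_rot=[-179.8,.05,93.8])
a=wonz(s,o,327.5,171,.05);b=wonz(s,o,328.5,315,.05);print(a,b,(a+b)/2,np.linalg.norm(a-b))"
```

```text
t 14.2 pos [ 0.587  -0.1922  0.2284] rot [-1.7965e+02 -7.0000e-02  8.1040e+01] F [ 0.91 -0.33 -4.38] w 0.0454
>> txyz [-0.249 -0.049  0.017] axyz [-0.008 -0.002  0.001] rows>= 3.0
[0.65620357 0.0435946  0.05      ] [ 0.66265526 -0.04062861  0.05      ] [0.65942942 0.00148299 0.05      ] 0.08446995982334567
```

>>> {"name": "servo_tool", "arguments": {"increments": [{"ax": -0.008, "ay": 0, "az": 0, "tx": -0.242, "ty": -0.049, "tz": 0.02, "claw": -1}, {"ax": -0.008, "ay": 0, "az": 0, "tx": -0.242, "ty": -0.049, "tz": 0.02, "claw": -1}, {"ax": -0.008, "ay": 0, "az": 0, "tx": -0.242, "ty": -0.049, "tz": 0.02, "claw": -1}, {"ax": -0.008, "ay": 0, "az": 0, "tx": -0.242, "ty": -0.049, "tz": 0.02, "claw": -1}, {"ax": -0.008, "ay": 0, "az": 0, "tx": -0.242, "ty": -0.049, "tz": 0.02, "claw": -1}]}}

```text
clock: 14.67
tcp_pos: [0.5312, -0.3297, 0.2221]
tcp_rot: [-179.9, 1.1, 79.4]
wrist_force: [-0.5, -0.7, -4.0]
width: 0.0452
```

```bash
python3 -c "
from h import *
from station import arm
o=arm.observe();s=arm.snapshot('wrist');s['obs']=o;np.save('w6.npy',s,allow_pickle=True);cv2.imwrite('pics/w6.png',s['color'][:,:,::-1]);print(o['tcp_rot'])
inc(.5437,-.3082,.11,81)"
```

```text
[-179.86517839    1.10039509   79.4197432 ]
t 14.72 pos [ 0.5336 -0.3258  0.2218] rot [-179.93    0.85   79.67] F [ 0.19  0.4  -3.53] w 0.0454
>> txyz [0.042 0.014 0.223] axyz [-0.002  0.019 -0.03 ] rows>= 2.7
```

View pics/w6.png

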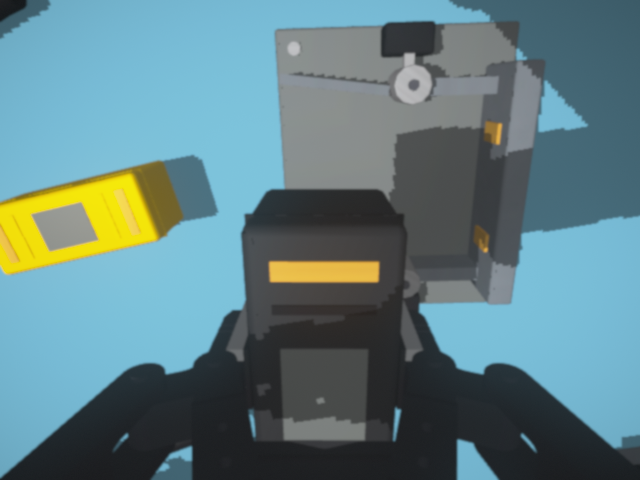

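>>> {"name": "servo_tool", "arguments": {"increments": [{"ax": 0, "ay": 0.019, "az": -0.03, "tx": 0.042, "ty": 0.014, "tz": 0.06, "claw": -1}, {"ax": 0, "ay": 0.019, "az": -0.03, "tx": 0.042, "ty": 0.014, "tz": 0.12, "claw": -1}, {"ax": 0, "ay": 0.019, "az": -0.03, "tx": 0.042, "ty": 0.014, "tz": 0.14, "claw": -1}, {"ax": 0, "ay": 0.019, "az": -0.03, "tx": 0.042, "ty": 0.014, "tz": 0.14, "claw": -1}, {"ax": 0, "ay": 0.019, "az": -0.03, "tx": 0.042, "ty": 0.014, "tz": 0.14, "claw": -1}]}}

```text
clock: 15.13
tcp_pos: [0.5441, -0.3073, 0.1516]
tcp_rot: [-179.9, 0.0, 81.1]
wrist_force: [0.9, -1.0, -3.4]
width: 0.0451
```

```bash
python3 -c "
from h import *
from station import arm
s=load('w6.npy');print('roller',wonz(s,s['obs'],412,84,.043))
o=arm.observe();s=arm.snapshot('wrist');s['obs']=o;np.save('w7.npy',s,allow_pickle=True);cv2.imwrite('pics/w7.png',s['color'][:,:,::-1]);
s=arm.snapshot('scene');cv2.imwrite('pics/s7.png',cv2.resize(s['color'][190:330,80:270,::-1],None,fx=4,fy=4));
inc(.5437,-.3082,.092,81)"
```

```text
roller [ 0.59534399 -0.25447406  0.043     ]
t 15.23 pos [ 0.545  -0.3087  0.1537] rot [1.7987e+02 1.2000e-01 8.1000e+01] F [ 0.52 -0.26 -3.8 ] w 0.0455
>> txyz [ 0.001 -0.003  0.123] axyz [0.003 0.003 0.   ] rows>= 1.5
```

View pics/w7.png

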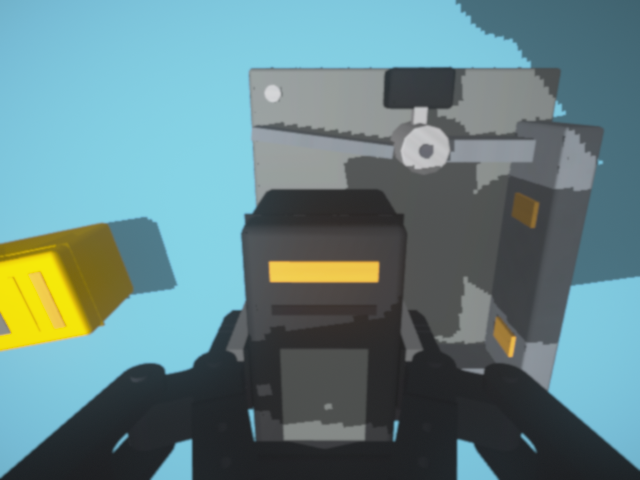

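View pics/s7.png

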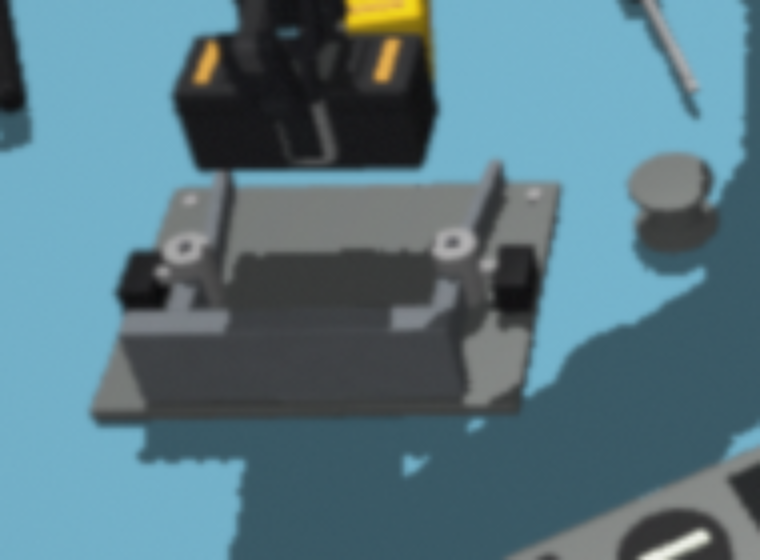

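Wrist-camera roller estimate (0.595,-0.2545) agrees with the earlier one, and the pack is aligned with the dock. Lowering.

>>> {"name": "servo_tool", "arguments": {"increments": [{"ax": 0, "ay": 0, "az": 0, "tx": 0.001, "ty": 0, "tz": 0.04, "claw": -1}, {"ax": 0, "ay": 0, "az": 0, "tx": 0.001, "ty": 0, "tz": 0.08, "claw": -1}, {"ax": 0, "ay": 0, "az": 0, "tx": 0.001, "ty": 0, "tz": 0.115, "claw": -1}, {"ax": 0, "ay": 0, "az": 0, "tx": 0.001, "ty": 0, "tz": 0.123, "claw": -1}, {"ax": 0, "ay": 0, "az": 0, "tx": 0.001, "ty": 0, "tz": 0.123, "claw": -1}]}}

```text
clock: 15.65
tcp_pos: [0.5488, -0.3084, 0.097]
tcp_rot: [179.4, 0.1, 81.1]
wrist_force: [0.7, 3.9, 5.0]
width: 0.0457
```

```bash
python3 -c "
from h import *
inc(.5437,-.3082,.091,81)"
```

```text
t 15.65 pos [ 0.5488 -0.3084  0.097 ] rot [1.794e+02 1.100e-01 8.114e+01] F [0.72 3.87 4.95] w 0.0457
>> txyz [-0.001 -0.01   0.012] axyz [0.013 0.003 0.003] rows>= 0.2
```

```bash
python3 -c "
from h import *
from station import arm
o=arm.observe();s=arm.snapshot('wrist');cv2.imwrite('pics/w8.png',s['color'][:,:,::-1]);
s=arm.snapshot('scene');np.save('s8.npy',s,allow_pickle=True);cv2.imwrite('pics/s8.png',cv2.resize(s['color'][190:310,80:240,::-1],None,fx=5,fy=5,interpolation=cv2.INTER_CUBIC));
s=arm.snapshot('top');np.save('t8.npy',s,allow_pickle=True);cv2.imwrite('pics/t8.png',cv2.resize(s['color'][180:280,400:510,::-1],None,fx=6,fy=6,interpolation=cv2.INTER_CUBIC));
inc(.5437,-.3082,.091,81)"
```

```text
t 15.8 pos [ 0.5489 -0.3084  0.097 ] rot [1.7937e+02 1.3000e-01 8.1140e+01] F [0.26 4.98 6.31] w 0.0458
>> txyz [-0.001 -0.01   0.012] axyz [0.014 0.003 0.003] rows>= 0.2
```

View pics/s8.png

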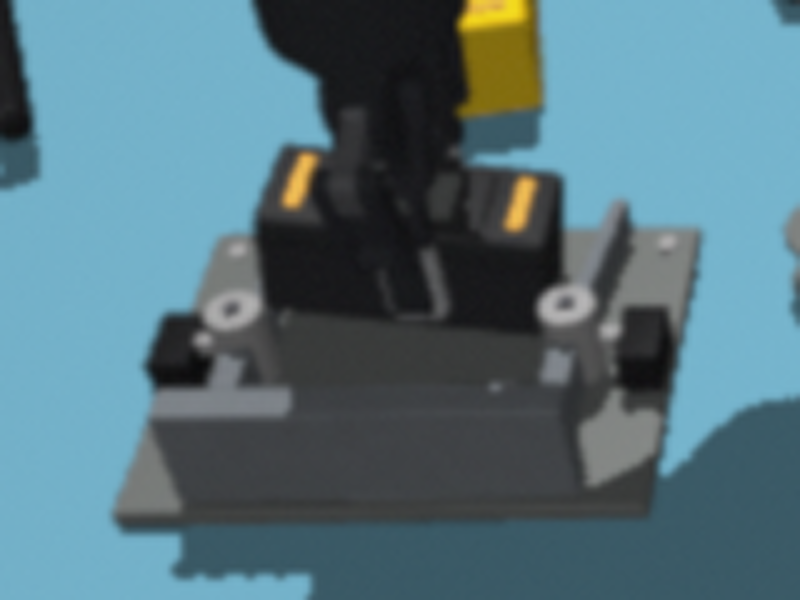

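View pics/t8.png

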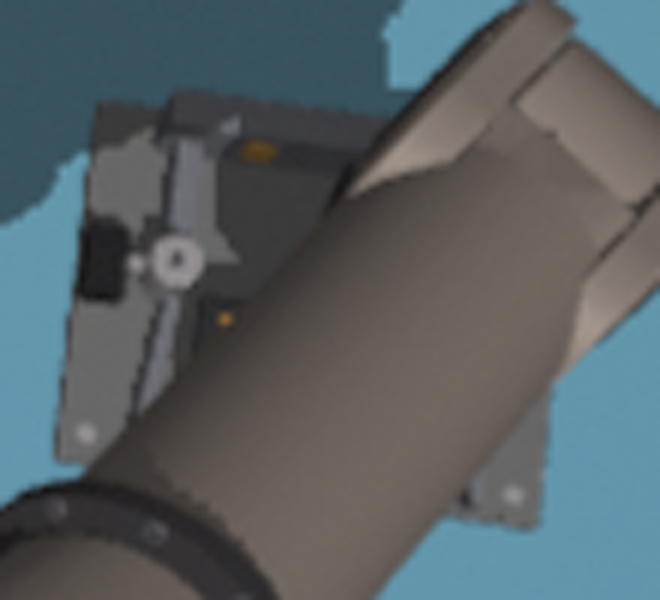

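View pics/w8.png

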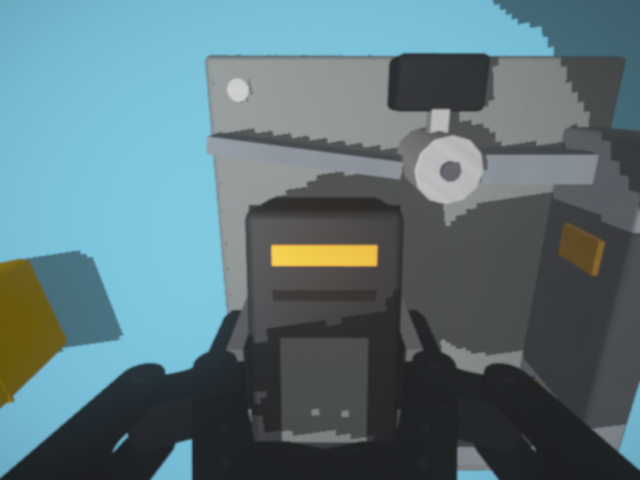

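The scene view shows the pack's -y end (left, ~262,305) riding on the -y guide strip, with a wide gap on the +y side. I'll measure the offset.

```bash
python3 -c "
from h import *
s=load('s8.npy')
f=lambda x,y,k,ox,oy:((x+.5)/k-.5+ox,(y+.5)/k-.5+oy)
O=np.array([.5896,-.3185]);c,sn=np.cos(np.radians(-9)),np.sin(np.radians(-9))
def dk(p): d=p[:2]-O; return np.round([c*d[0]+sn*d[1],-sn*d[0]+c*d[1]],4)
a=onz(s,*f(300,180,5,80,190),.07);b=onz(s,*f(520,203,5,80,190),.064)
print('marks dock',dk(a),dk(b),dk((a+b)/2), 'yaw',np.degrees(np.arctan2(*(dk(b)-dk(a)))))
for q,z in [((262,305),.02),((560,330),.012)]: print('far bottom corners',dk(onz(s,*f(*q,5,80,190),z)))
for q in [(566,303),(232,310)]: print('roller',dk(onz(s,*f(*q,5,80,190),.043)))
print('tcp',dk(np.array([.5489,-.3084])))
"
```

```text
marks dock [-0.0467 -0.0406] [-0.0381  0.0453] [-0.0424  0.0024] yaw 5.717197077017778
far bottom corners [-0.0291 -0.0633]
far bottom corners [-0.0206  0.0547]
roller [-0.0037  0.0652]
roller [-0.0026 -0.0625]
tcp [-0.0418  0.0036]
```

```bash
cat >> h.py <<'E'
O=np.array([.5896,-.3185]);_c,_s=np.cos(np.radians(-9)),np.sin(np.radians(-9))
def dk(p):
    d=np.array(p)[:2]-O; return np.round([_c*d[0]+_s*d[1],-_s*d[0]+_c*d[1]],4)
def wd(x,y): return O+np.array([_c*x-_s*y,_s*x+_c*y])
E
python3 -c "
from h import *
s=load('w7.npy')
o=dict(tcp_pos=np.array([.5489,-.3084,.097]),tcp_rot=[179.37,.13,81.14])
for n,u,v,z in [('roller',450,171,.043),('strip far in',402,178,.026),('strip near in',209,152,.026),('pack end bottom',290,202,.010),('pack end bottom',375,200,.010),('mark',325,256,.062),('plate corner',207,57,.008)]:
  print(n,dk(wonz(s,o,u,v,z)))
print('w7');o=s['obs']
print(o['tcp_pos'],dk(o['tcp_pos']))
for n,u,v,z in [('roller',426,151,.043),('end bottom',325,190,.0705),('end top',325,220,.1205),('mark',325,272,.1205),('rail',520,210,.03)]:
  print(n,dk(wonz(s,o,u,v,z)))
print(wd(-.049,.009))
"
```

```text
roller [-0.0033  0.064 ]
strip far in [-0.0145  0.0585]
strip near in [-0.0815  0.0675]
pack end bottom [-0.0554  0.0457]
pack end bottom [-0.0214  0.0465]
mark [-0.0421  0.0435]
plate corner [-0.0841  0.099 ]
w7
[ 0.5440815  -0.30725492  0.15157332] [-0.0467  0.004 ]
roller [-0.0034  0.0637]
end bottom [-0.0474  0.0524]
end top [-0.0474  0.0556]
mark [-0.0474  0.0408]
rail [0.0482 0.0336]
[ 0.54261118 -0.30194552]
```

>>> {"name": "servo_tool", "arguments": {"increments": [{"ax": 0.014, "ay": 0.003, "az": 0, "tx": 0, "ty": 0, "tz": -0.04, "claw": -1}, {"ax": 0.014, "ay": 0.003, "az": 0, "tx": 0.014, "ty": -0.012, "tz": -0.08, "claw": -1}, {"ax": 0.014, "ay": 0.003, "az": 0, "tx": 0.014, "ty": -0.012, "tz": -0.08, "claw": -1}, {"ax": 0.014, "ay": 0.003, "az": 0, "tx": 0.014, "ty": -0.012, "tz": -0.08, "claw": -1}, {"ax": 0.014, "ay": 0.003, "az": 0, "tx": 0.014, "ty": -0.012, "tz": -0.08, "claw": -1}]}}

```text
clock: 16.22
tcp_pos: [0.5434, -0.3007, 0.1367]
tcp_rot: [-180.0, 0.0, 81.1]
wrist_force: [-0.6, 0.1, -4.4]
width: 0.0454
```

```bash
python3 -c "
from h import *
from station import arm
o=arm.observe();s=arm.snapshot('wrist');s['obs']=o;np.save('w9.npy',s,allow_pickle=True);cv2.imwrite('pics/w9.png',s['color'][:,:,::-1]);
s=arm.snapshot('scene');np.save('s9.npy',s,allow_pickle=True);cv2.imwrite('pics/s9.png',cv2.resize(s['color'][170:290,80:240,::-1],None,fx=5,fy=5,interpolation=cv2.INTER_CUBIC));
print(dk(o['tcp_pos']));inc(.5437,-.3082,.091,81)"
```

```text
[-0.0485  0.0104]
t 16.32 pos [ 0.5427 -0.3003  0.1354] rot [-1.7985e+02 -3.0000e-02  8.1110e+01] F [ 0.56  0.51 -4.19] w 0.0453
>> txyz [-0.015  0.005  0.089] axyz [-0.003 -0.001  0.002] rows>= 1.1
```

View pics/s9.png

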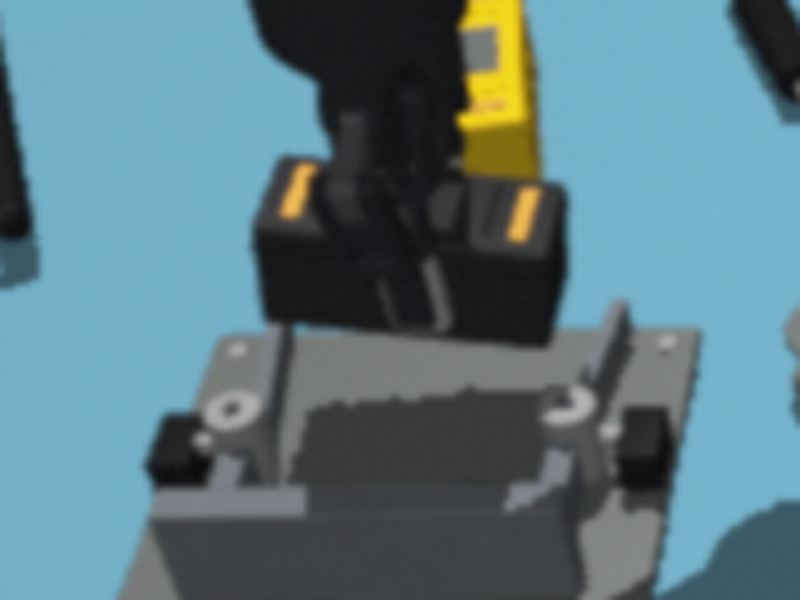

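View pics/w9.png

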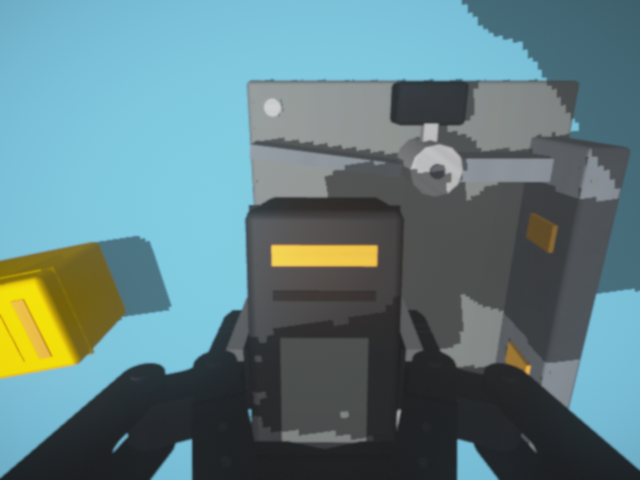

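The pack hangs about 5° tilted in the grip (+y end low), so I'll level it by tilting the tool.

>>> {"name": "servo_tool", "arguments": {"increments": [{"ax": 0, "ay": 0.11, "az": 0, "tx": -0.009, "ty": 0, "tz": 0, "claw": -1}, {"ax": 0, "ay": 0.11, "az": 0, "tx": -0.009, "ty": 0, "tz": 0, "claw": -1}, {"ax": 0, "ay": 0.11, "az": 0, "tx": -0.009, "ty": 0, "tz": 0, "claw": -1}, {"ax": 0, "ay": 0.11, "az": 0, "tx": -0.009, "ty": 0, "tz": 0, "claw": -1}]}}

```text
clock: 16.65
tcp_pos: [0.5416, -0.305, 0.1345]
tcp_rot: [-179.8, -4.9, 81.0]
wrist_force: [0.2, 1.0, -4.0]
width: 0.0456
```

```bash
python3 -c "
from h import *
from station import arm
o=arm.observe();s=arm.snapshot('wrist');s['obs']=o;np.save('w10.npy',s,allow_pickle=True);cv2.imwrite('pics/w10.png',s['color'][:,:,::-1]);
s=arm.snapshot('scene');np.save('s10.npy',s,allow_pickle=True);cv2.imwrite('pics/s10.png',cv2.resize(s['color'][170:290,80:240,::-1],None,fx=5,fy=5,interpolation=cv2.INTER_CUBIC));
print(dk(o['tcp_pos']),o['tcp_pos'],o['tcp_rot'])"
```

```text
[-0.0496  0.0059] [ 0.54156398 -0.30496731  0.13453526] [-179.77226057   -4.94474274   81.02297678]
```

View pics/s10.png

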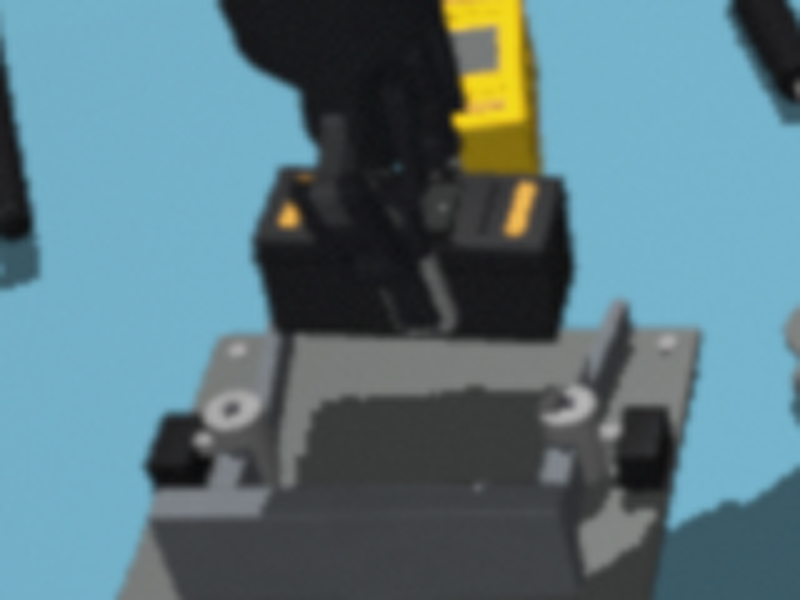

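View pics/w10.png

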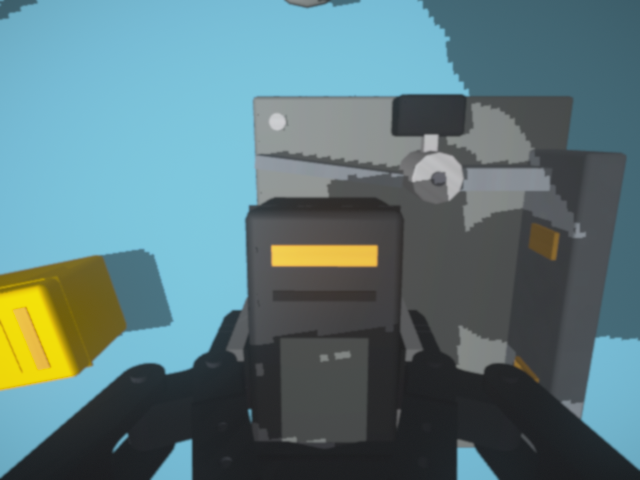

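```bash
python3 -c "
from h import *
s=load('w10.npy');o=s['obs']
for dz in (-.006,0,.006):
  b=.0525+dz
  print(dz,'mark',dk(wonz(s,o,325,255.5,b+.05)),'top edge',dk(wonz(s,o,325,211,b+.05)),'bot',dk(wonz(s,o,325,199,b)), 'roller',dk(wonz(s,o,438,179,.043)))
sc=load('s10.npy')
f=lambda x,y,k,ox,oy:((x+.5)/k-.5+ox,(y+.5)/k-.5+oy)
for dz in (-.006,0,.006):
  print('scene mark',dk(onz(sc,*f(521,208,5,80,170),.1025+dz)),'bot corners',dk(onz(sc,*f(272,332,5,80,170),.0525+dz)),dk(onz(sc,*f(558,340,5,80,170),.0525+dz)))
"
```

```text
-0.006 mark [-0.0503  0.0467] top edge [-0.0503  0.0601] bot [-0.0504  0.0559] roller [-0.0036  0.0638]
0 mark [-0.0503  0.0486] top edge [-0.0503  0.0613] bot [-0.0504  0.0568] roller [-0.0036  0.0638]
0.006 mark [-0.0503  0.0504] top edge [-0.0503  0.0624] bot [-0.0504  0.0577] roller [-0.0036  0.0638]
scene mark [-0.0564  0.0483] bot corners [-0.0428 -0.0563] [-0.0356  0.0574]
scene mark [-0.0492  0.0507] bot corners [-0.0362 -0.0531] [-0.0291  0.0595]
scene mark [-0.042   0.0531] bot corners [-0.0296 -0.05  ] [-0.0226  0.0617]
```

>>> {"name": "servo_tool", "arguments": {"increments": [{"ax": 0, "ay": 0.055, "az": 0, "tx": -0.014, "ty": 0, "tz": 0, "claw": -1}, {"ax": 0, "ay": 0.055, "az": 0, "tx": -0.014, "ty": 0, "tz": 0.02, "claw": -1}, {"ax": 0, "ay": 0.055, "az": 0, "tx": -0.012, "ty": 0, "tz": 0.03, "claw": -1}, {"ax": 0, "ay": 0.055, "az": 0, "tx": -0.012, "ty": 0, "tz": 0.03, "claw": -1}, {"ax": 0, "ay": 0.055, "az": 0, "tx": -0.012, "ty": 0, "tz": 0.03, "claw": -1}]}}

```text
clock: 17.17
tcp_pos: [0.5416, -0.3065, 0.1184]
tcp_rot: [-179.7, -7.5, 81.2]
wrist_force: [-0.5, 0.6, -3.0]
width: 0.0452
```

```bash
python3 -c "
from h import *
from station import arm
o=arm.observe();s=arm.snapshot('wrist');s['obs']=o;np.save('w11.npy',s,allow_pickle=True);cv2.imwrite('pics/w11.png',s['color'][:,:,::-1]);
s=arm.snapshot('scene');np.save('s11.npy',s,allow_pickle=True);cv2.imwrite('pics/s11.png',cv2.resize(s['color'][170:290,80:240,::-1],None,fx=5,fy=5,interpolation=cv2.INTER_CUBIC));
print(dk(o['tcp_pos']),o['tcp_pos'],o['tcp_rot'],o['wrist_force'])"
```

```text
[-0.0493  0.0043] [ 0.54159852 -0.3065346   0.11839503] [-179.70492834   -7.54387411   81.22338748] [-0.53724264  0.5739299  -3.03313558]
```

View pics/s11.png

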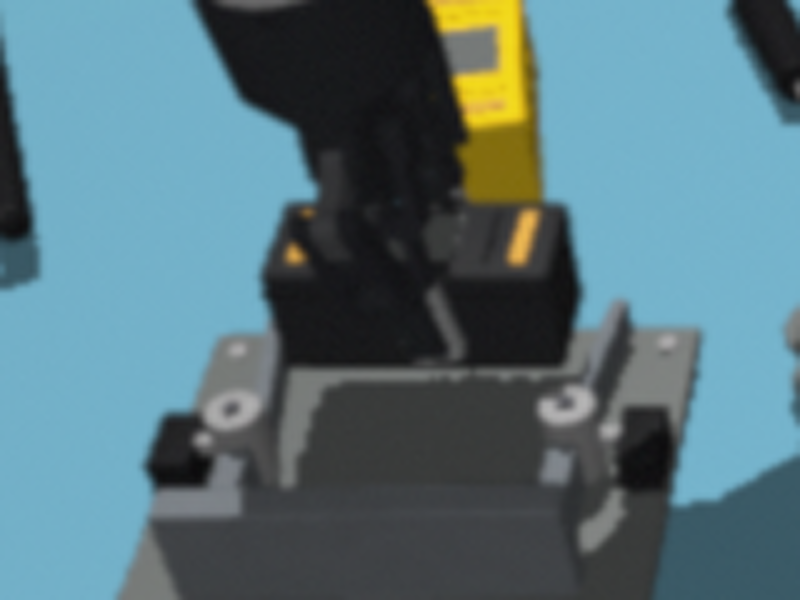

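View pics/w11.png

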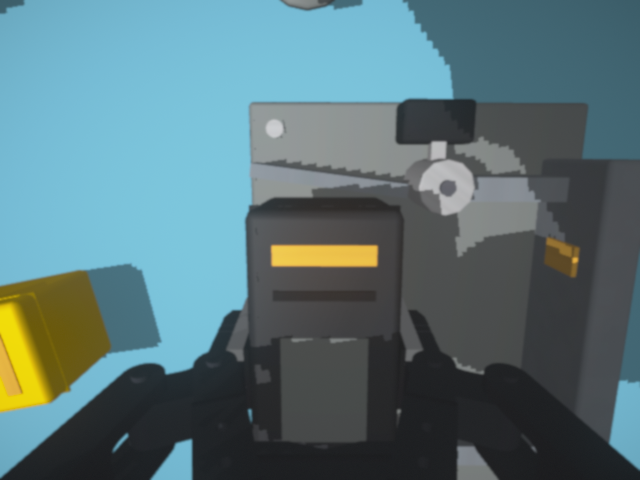

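```bash
python3 -c "
from h import *
s=load('w11.npy');o=s['obs'];b=.037
for dz in (-.004,0,.004):
  print(dz,'mark',dk(wonz(s,o,325,255.5,b+dz+.05)),'top edge',dk(wonz(s,o,325,211,b+dz+.05)),'bot',dk(wonz(s,o,325,199,b+dz)), 'roller',dk(wonz(s,o,447,187,.043)))
sc=load('s11.npy')
f=lambda x,y,k,ox,oy:((x+.5)/k-.5+ox,(y+.5)/k-.5+oy)
for dz in (-.004,0,.004):
  print('scene mark',dk(onz(sc,*f(523,238,5,80,170),b+.05+dz)),'bot corners',dk(onz(sc,*f(282,362,5,80,170),b+dz)),dk(onz(sc,*f(567,362,5,80,170),b+dz)))
"
```

```text
-0.004 mark [-0.0502  0.0471] top edge [-0.0503  0.0603] bot [-0.0504  0.0583] roller [-0.0037  0.0642]
0 mark [-0.0502  0.0481] top edge [-0.0503  0.0608] bot [-0.0504  0.0587] roller [-0.0037  0.0642]
0.004 mark [-0.0502  0.0491] top edge [-0.0503  0.0614] bot [-0.0504  0.0592] roller [-0.0037  0.0642]
scene mark [-0.0545  0.047 ] bot corners [-0.0399 -0.0549] [-0.0374  0.0583]
scene mark [-0.0498  0.0486] bot corners [-0.0356 -0.0529] [-0.0331  0.0597]
scene mark [-0.0451  0.0501] bot corners [-0.0313 -0.0509] [-0.0289  0.0611]
```

```bash
cat >> h.py <<'E'
def mv(dx,dy,dz):  # dock-frame shift (m) -> tool units
    from station import arm
    o=arm.observe();w=np.r_[wd(dx,dy)-O,dz]
    print("t",round(o["clock"],2),dk(o["tcp_pos"]),o["tcp_pos"].round(4),o["tcp_rot"].round(2),"F",o["wrist_force"].round(2),"w",round(o["width"],4))
    print(">>",(rot(o["tcp_rot"]).T@w/.5).round(4))
E
python3 -c "
from h import *
mv(.002,-.004,0);mv(.002,-.004,-.018);mv(.002,-.004,-.024);mv(.002,-.004,-.03)"
```

```text
t 17.27 [-0.0487  0.0035] [ 0.542  -0.3074  0.1194] [-179.82   -7.48   81.22] F [-0.56 -0.74 -4.29] w 0.0456
>> [-0.0079  0.004  -0.0011]
t 17.27 [-0.0487  0.0035] [ 0.542  -0.3074  0.1194] [-179.82   -7.48   81.22] F [-0.56 -0.74 -4.29] w 0.0456
>> [-0.0126  0.0041  0.0346]
t 17.27 [-0.0487  0.0035] [ 0.542  -0.3074  0.1194] [-179.82   -7.48   81.22] F [-0.56 -0.74 -4.29] w 0.0456
>> [-0.0142  0.0041  0.0465]
t 17.27 [-0.0487  0.0035] [ 0.542  -0.3074  0.1194] [-179.82   -7.48   81.22] F [-0.56 -0.74 -4.29] w 0.0456
>> [-0.0158  0.0042  0.0584]
```

>>> {"name": "servo_tool", "arguments": {"increments": [{"ax": 0, "ay": 0, "az": 0, "tx": -0.006, "ty": 0.004, "tz": 0, "claw": -1}, {"ax": 0, "ay": 0, "az": 0, "tx": -0.009, "ty": 0.004, "tz": 0.015, "claw": -1}, {"ax": 0, "ay": 0, "az": 0, "tx": -0.011, "ty": 0.004, "tz": 0.03, "claw": -1}, {"ax": 0, "ay": 0, "az": 0, "tx": -0.012, "ty": 0.004, "tz": 0.035, "claw": -1}, {"ax": 0, "ay": 0, "az": 0, "tx": -0.012, "ty": 0.004, "tz": 0.035, "claw": -1}]}}

```text
clock: 17.68
tcp_pos: [0.5424, -0.3107, 0.0995]
tcp_rot: [-179.6, -7.6, 81.2]
wrist_force: [-0.4, -0.4, -3.4]
width: 0.0455
```

```bash
python3 -c "
from h import *
from station import arm
mv(0,0,-.008)
s=arm.snapshot('scene');np.save('s12.npy',s,allow_pickle=True);cv2.imwrite('pics/s12.png',cv2.resize(s['color'][170:290,80:240,::-1],None,fx=5,fy=5,interpolation=cv2.INTER_CUBIC));
mv(0,0,-.008)"
```

```text
t 17.68 [-0.0478  0.0003] [ 0.5424 -0.3107  0.0995] [-179.64   -7.55   81.19] F [-0.43 -0.37 -3.4 ] w 0.0455
>> [-0.0021  0.0001  0.0159]
t 17.73 [-0.0474  0.0001] [ 0.5428 -0.311   0.1002] [-179.71   -7.52   81.2 ] F [-0.05 -0.03 -3.92] w 0.0455
>> [-0.0021  0.0001  0.0159]
```

View pics/s12.png

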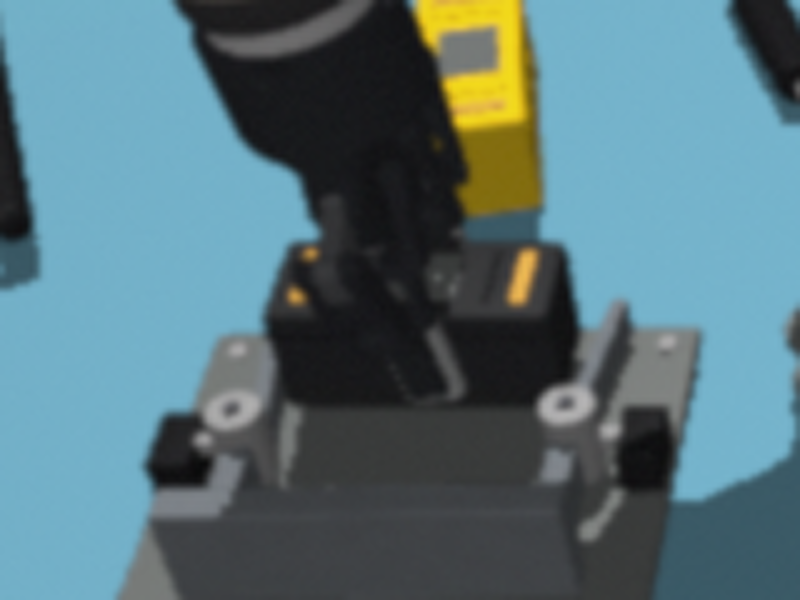

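Now it is level, centred and still free (Fz≈-3.9). Continuing down with small force-checked steps.

>>> {"name": "servo_tool", "arguments": {"increments": [{"ax": 0, "ay": 0, "az": 0, "tx": -0.001, "ty": 0, "tz": 0.008, "claw": -1}, {"ax": 0, "ay": 0, "az": 0, "tx": -0.002, "ty": 0, "tz": 0.016, "claw": -1}, {"ax": 0, "ay": 0, "az": 0, "tx": -0.002, "ty": 0, "tz": 0.016, "claw": -1}]}}

```text
clock: 17.98
tcp_pos: [0.5422, -0.3105, 0.0911]
tcp_rot: [-179.6, -7.6, 81.2]
wrist_force: [1.1, -0.5, -4.9]
width: 0.0455
```

>>> {"name": "servo_tool", "arguments": {"increments": [{"ax": 0, "ay": 0, "az": 0, "tx": -0.001, "ty": 0, "tz": 0.006, "claw": -1}, {"ax": 0, "ay": 0, "az": 0, "tx": -0.001, "ty": 0, "tz": 0.006, "claw": -1}, {"ax": 0, "ay": 0, "az": 0, "tx": -0.001, "ty": 0, "tz": 0.006, "claw": -1}]}}

```text
clock: 18.23
tcp_pos: [0.5425, -0.3114, 0.0891]
tcp_rot: [-179.7, -7.5, 81.2]
wrist_force: [-1.1, -0.5, 0.4]
width: 0.0455
```

```bash
python3 -c "
from h import *
from station import arm
s=arm.snapshot('scene');np.save('s13.npy',s,allow_pickle=True);cv2.imwrite('pics/s13.png',cv2.resize(s['color'][170:290,80:240,::-1],None,fx=5,fy=5,interpolation=cv2.INTER_CUBIC));
mv(0,0,-.002)"
```

```text
t 18.28 [-0.0476 -0.0003] [ 0.5425 -0.3114  0.0891] [-179.7    -7.51   81.17] F [-0.62 -1.46  1.78] w 0.0455
>> [-0.0005  0.      0.004 ]
```

View pics/s13.png

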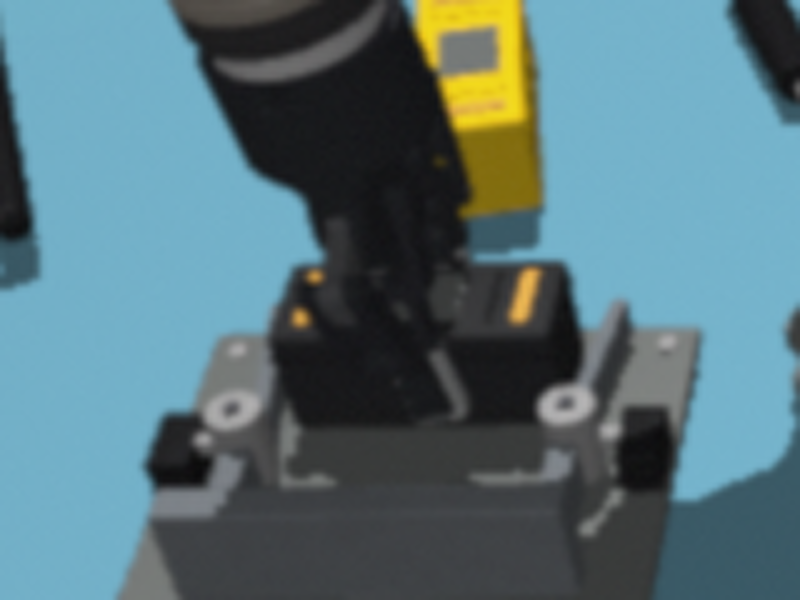

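Contact at the expected height (pack base ≈ 8 mm) and it sits level between the guides. Releasing and rising.

>>> {"name": "servo_tool", "arguments": {"increments": [{"ax": 0, "ay": 0, "az": 0, "tx": 0, "ty": 0, "tz": 0, "claw": 0.5}, {"ax": 0, "ay": 0, "az": 0, "tx": 0, "ty": 0, "tz": 0, "claw": 0.5}, {"ax": 0, "ay": 0, "az": 0, "tx": 0, "ty": 0, "tz": 0, "claw": 0.5}, {"ax": 0, "ay": 0, "az": 0, "tx": 0, "ty": 0, "tz": 0, "claw": 0.5}]}}

```text
clock: 18.62
tcp_pos: [0.5427, -0.3111, 0.0891]
tcp_rot: [-179.7, -7.5, 81.2]
wrist_force: [-0.3, 0.8, 0.0]
width: 0.0638
```

>>> {"name": "servo_tool", "arguments": {"increments": [{"ax": 0, "ay": 0, "az": 0, "tx": 0.01, "ty": 0, "tz": -0.07, "claw": 0.5}, {"ax": 0, "ay": -0.16, "az": 0, "tx": 0.02, "ty": 0, "tz": -0.15, "claw": 0.5}, {"ax": 0, "ay": -0.16, "az": 0, "tx": 0.03, "ty": 0, "tz": -0.22, "claw": 0.5}, {"ax": 0, "ay": -0.16, "az": 0, "tx": 0.03, "ty": 0, "tz": -0.26, "claw": 0.5}, {"ax": 0, "ay": -0.16, "az": 0, "tx": 0.03, "ty": 0, "tz": -0.26, "claw": 0.5}]}}

```text
clock: 19.03
tcp_pos: [0.5458, -0.3149, 0.2264]
tcp_rot: [179.6, -0.1, 81.3]
wrist_force: [0.8, -1.0, -1.0]
width: 0.0642
```

```bash
python3 -c "
from h import *
from station import arm
o=arm.observe();s=arm.snapshot('wrist');s['obs']=o;np.save('w14.npy',s,allow_pickle=True);cv2.imwrite('pics/w14.png',s['color'][:,:,::-1]);
s=arm.snapshot('scene');np.save('s14.npy',s,allow_pickle=True);cv2.imwrite('pics/s14.png',cv2.resize(s['color'][170:290,80:240,::-1],None,fx=5,fy=5,interpolation=cv2.INTER_CUBIC));
print(o['joint_pos'].round(1))
inc(*wd(-.11,0),.2,171);inc(*wd(-.11,0),.2,-9)"
```

```text
[  7.7  32.4  32.7  81.  -18.   71.5  33.2]
t 19.13 pos [ 0.5433 -0.3135  0.2208] rot [-179.83   -0.29   81.23] F [-0.28  0.09 -0.95] w 0.064
>> txyz [ 0.005 -0.127  0.042] axyz [ 0.002 -0.008 -1.995] rows>= 12.5
t 19.13 pos [ 0.5433 -0.3135  0.2208] rot [-179.83   -0.29   81.23] F [-0.28  0.09 -0.95] w 0.064
>> txyz [ 0.005 -0.127  0.042] axyz [-8.000e-03 -2.000e-03  2.005e+00] rows>= 12.6
```

View pics/s14.png

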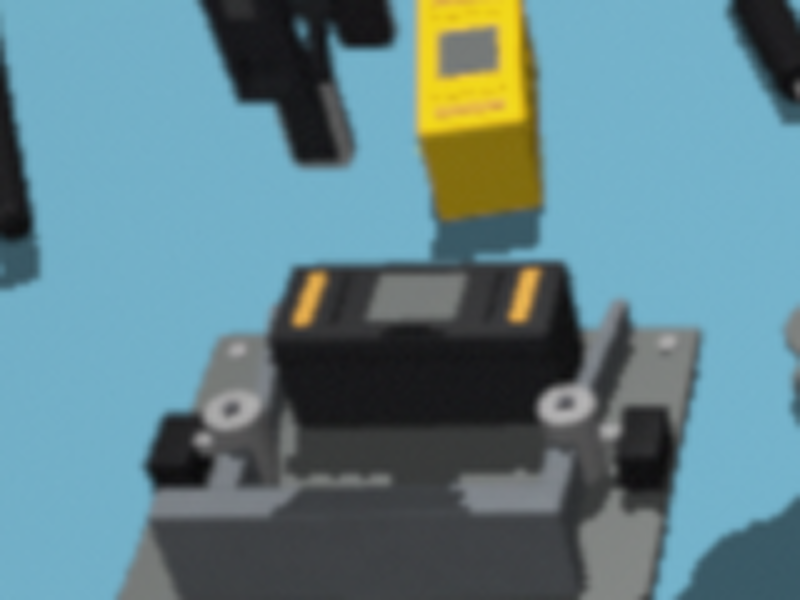

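View pics/w14.png

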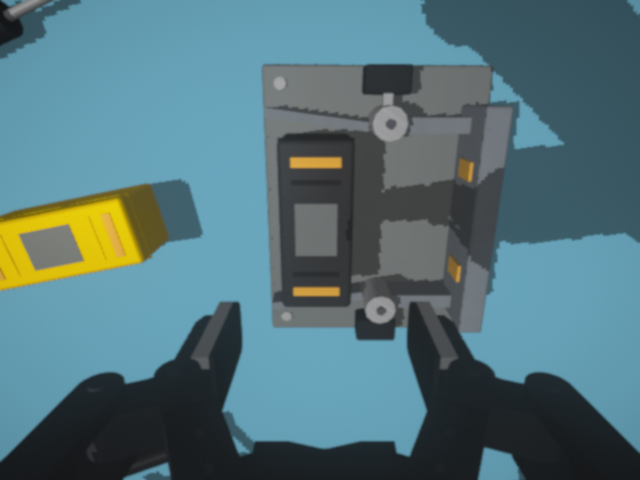

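The pack stands square in the dock front with marks at (316,163) and (316,292). I'll check its position and the yellow case, then plan the push.

```bash
python3 -c "
from h import *
s=load('w14.npy');o=s['obs']
a,b=[dk(wonz(s,o,316,v,.058)) for v in (163,292)];print(a,b,(a+b)/2)
for u,v in [(166,240),(152,186),(0,210),(25,290)]: 
  p=wonz(s,o,u,v,.05);print('yellow',p.round(3),dk(p))
inc(*wd(-.125,0),.2,-9)"
```

```text
[-0.0487  0.0422] [-0.0487 -0.0421] [-4.87e-02  5.00e-05]
yellow [ 0.444 -0.305  0.05 ] [-0.1457 -0.0091]
yellow [ 0.445 -0.269  0.05 ] [-0.1501  0.0262]
yellow [ 0.347 -0.269  0.05 ] [-0.2474  0.0105]
yellow [ 0.341 -0.325  0.05 ] [-0.2445 -0.0452]
t 19.13 pos [ 0.5433 -0.3135  0.2208] rot [-179.83   -0.29   81.23] F [-0.28  0.09 -0.95] w 0.064
>> txyz [ 0.005 -0.157  0.042] axyz [-8.000e-03 -2.000e-03  2.005e+00] rows>= 12.6
```

>>> {"name": "servo_tool", "arguments": {"increments": [{"ax": 0, "ay": 0, "az": 0.78, "tx": 0.005, "ty": -0.1, "tz": 0, "claw": 0.5}, {"ax": 0, "ay": 0, "az": 0.78, "tx": 0.005, "ty": -0.1, "tz": 0, "claw": 0.5}, {"ax": 0, "ay": 0, "az": 0.78, "tx": 0.005, "ty": -0.1, "tz": 0, "claw": 0.5}, {"ax": 0, "ay": 0, "az": 0.78, "tx": 0.005, "ty": -0.1, "tz": 0, "claw": 0.5}, {"ax": 0, "ay": 0, "az": 0.78, "tx": 0.005, "ty": -0.1, "tz": 0, "claw": 0.5}]}}

```text
clock: 19.55
tcp_pos: [0.4928, -0.3027, 0.2186]
tcp_rot: [-179.4, -0.1, 45.7]
wrist_force: [0.8, -0.3, -0.3]
width: 0.064
```

```bash
python3 -c "
from h import *
inc(*wd(-.097,0),.2,-9)"
```

```text
t 19.55 pos [ 0.4928 -0.3027  0.2186] rot [-1.7943e+02 -1.0000e-01  4.5720e+01] F [ 0.75 -0.29 -0.26] w 0.064
>> txyz [0.    0.003 0.037] axyz [-0.013  0.004  1.216] rows>= 7.6
```

>>> {"name": "servo_tool", "arguments": {"increments": [{"ax": -0.01, "ay": 0, "az": 0.8, "tx": 0, "ty": 0.003, "tz": 0.03, "claw": 0.5}, {"ax": -0.01, "ay": 0, "az": 0.8, "tx": 0, "ty": 0.003, "tz": 0.03, "claw": 0.5}, {"ax": -0.01, "ay": 0, "az": 0.8, "tx": 0, "ty": 0.003, "tz": 0.03, "claw": 0.5}, {"ax": -0.01, "ay": 0, "az": 0.8, "tx": 0, "ty": 0.003, "tz": 0.03, "claw": 0.5}, {"ax": -0.01, "ay": 0, "az": 0.8, "tx": 0, "ty": 0.003, "tz": 0.03, "claw": 0.5}]}}

```text
clock: 19.97
tcp_pos: [0.4927, -0.3028, 0.2012]
tcp_rot: [-179.7, 0.3, 9.9]
wrist_force: [-0.4, 0.4, -0.4]
width: 0.0638
```

```bash
python3 -c "
from h import *
inc(*wd(-.097,0),.17,-9)"
```

```text
t 19.97 pos [ 0.4927 -0.3028  0.2012] rot [-179.73    0.32    9.92] F [-0.38  0.36 -0.38] w 0.0638
>> txyz [0.002 0.002 0.062] axyz [-0.005  0.008  0.42 ] rows>= 2.6
```

>>> {"name": "servo_tool", "arguments": {"increments": [{"ax": -0.005, "ay": 0.008, "az": 0.42, "tx": 0.002, "ty": 0.002, "tz": 0.062, "claw": 0.5}, {"ax": -0.005, "ay": 0.008, "az": 0.42, "tx": 0.002, "ty": 0.002, "tz": 0.062, "claw": 0.5}, {"ax": -0.005, "ay": 0.008, "az": 0.42, "tx": 0.002, "ty": 0.002, "tz": 0.062, "claw": 0.5}, {"ax": -0.005, "ay": 0.008, "az": 0.42, "tx": 0.002, "ty": 0.002, "tz": 0.062, "claw": 0.5}, {"ax": -0.005, "ay": 0.008, "az": 0.42, "tx": 0.002, "ty": 0.002, "tz": 0.062, "claw": 0.5}]}}

```text
clock: 20.38
tcp_pos: [0.4928, -0.3031, 0.1685]
tcp_rot: [-180.0, 0.2, -8.9]
wrist_force: [-0.5, 0.1, -0.0]
width: 0.0643
```

```bash
python3 -c "
from h import *
from station import arm
o=arm.observe();s=arm.snapshot('wrist');s['obs']=o;np.save('w15.npy',s,allow_pickle=True);cv2.imwrite('pics/w15.png',s['color'][:,:,::-1]);print(dk(o['tcp_pos']),o['joint_pos'].round(1))
inc(*wd(-.097,0),.093,-9)"
```

```text
[-0.098   0.0001] [ -5.4  36.1  52.9  94.1 -30.9  65.8 -43.5]
t 20.43 pos [ 0.4931 -0.3033  0.1691] rot [-1.7999e+02  1.1000e-01 -8.8800e+00] F [0.33 0.96 0.39] w 0.0637
>> txyz [ 0.002 -0.     0.152] axyz [-0.     0.002  0.003] rows>= 1.8
```

View pics/w15.png

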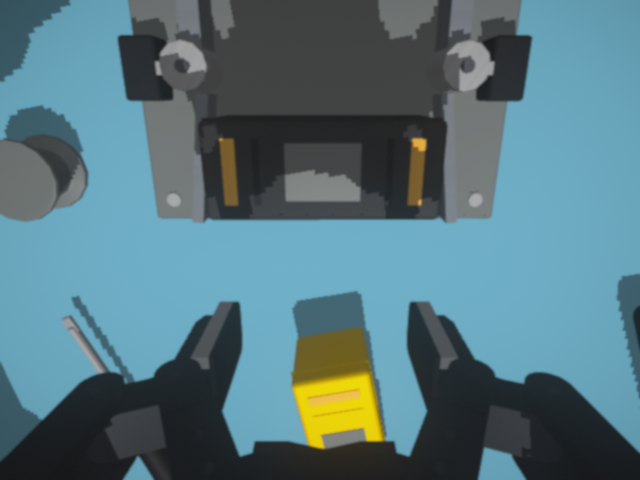

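Everything is aligned: the fingers are symmetric behind the pack's front face. Lowering.

>>> {"name": "servo_tool", "arguments": {"increments": [{"ax": 0, "ay": 0, "az": 0.003, "tx": 0.002, "ty": 0, "tz": 0.06, "claw": 0.5}, {"ax": 0, "ay": 0, "az": 0.003, "tx": 0.002, "ty": 0, "tz": 0.12, "claw": 0.5}, {"ax": 0, "ay": 0, "az": 0.003, "tx": 0.002, "ty": 0, "tz": 0.152, "claw": 0.5}, {"ax": 0, "ay": 0, "az": 0.003, "tx": 0.002, "ty": 0, "tz": 0.152, "claw": 0.5}, {"ax": 0, "ay": 0, "az": 0.003, "tx": 0.002, "ty": 0, "tz": 0.152, "claw": 0.5}]}}

```text
clock: 20.85
tcp_pos: [0.4935, -0.3033, 0.0926]
tcp_rot: [-179.9, 0.2, -9.0]
wrist_force: [1.4, -0.8, -0.2]
width: 0.0639
```

```bash
python3 -c "
from h import *
from station import arm
print(dk(arm.observe()['tcp_pos']))
inc(*wd(-.08,0),.092,-9);inc(*wd(-.03,0),.092,-9)"
```

```text
[-0.0973  0.    ]
t 20.85 pos [ 0.4935 -0.3033  0.0926] rot [-179.95    0.2    -8.99] F [ 1.36 -0.78 -0.23] w 0.0639
>> txyz [0.035 0.    0.001] axyz [-0.001  0.004  0.   ] rows>= 0.4
t 20.85 pos [ 0.4935 -0.3033  0.0926] rot [-179.95    0.2    -8.99] F [ 1.36 -0.78 -0.23] w 0.0639
>> txyz [0.135 0.    0.001] axyz [-0.001  0.004  0.   ] rows>= 1.6
```

>>> {"name": "servo_tool", "arguments": {"increments": [{"ax": 0, "ay": 0.004, "az": 0, "tx": 0.012, "ty": 0, "tz": 0, "claw": 0.5}, {"ax": 0, "ay": 0.004, "az": 0, "tx": 0.024, "ty": 0, "tz": 0, "claw": 0.5}, {"ax": 0, "ay": 0.004, "az": 0, "tx": 0.036, "ty": 0, "tz": 0, "claw": 0.5}, {"ax": 0, "ay": 0.004, "az": 0, "tx": 0.048, "ty": 0, "tz": 0, "claw": 0.5}, {"ax": 0, "ay": 0.004, "az": 0, "tx": 0.054, "ty": 0, "tz": 0, "claw": 0.5}]}}

```text
clock: 21.27
tcp_pos: [0.5208, -0.308, 0.0933]
tcp_rot: [-180.0, -0.0, -9.0]
wrist_force: [-3.5, 1.2, 1.8]
width: 0.064
```

```bash
python3 -c "
from h import *
from station import arm
o=arm.observe();s=arm.snapshot('wrist');s['obs']=o;np.save('w16.npy',s,allow_pickle=True);cv2.imwrite('pics/w16.png',s['color'][:,:,::-1]);print(dk(o['tcp_pos']),o['joint_pos'].round(1))
inc(*wd(-.04,0),.092,-9)"
```

```text
[-0.0696 -0.0004] [ -2.2  43.4  48.3  93.4 -36.3  60.  -41.8]
t 21.32 pos [ 0.5213 -0.308   0.0931] rot [ 1.7999e+02 -4.0000e-02 -8.9400e+00] F [-1.44 -0.29  0.97] w 0.0639
>> txyz [ 0.058 -0.001  0.002] axyz [ 0.    -0.001  0.001] rows>= 0.7
```

View pics/w16.png

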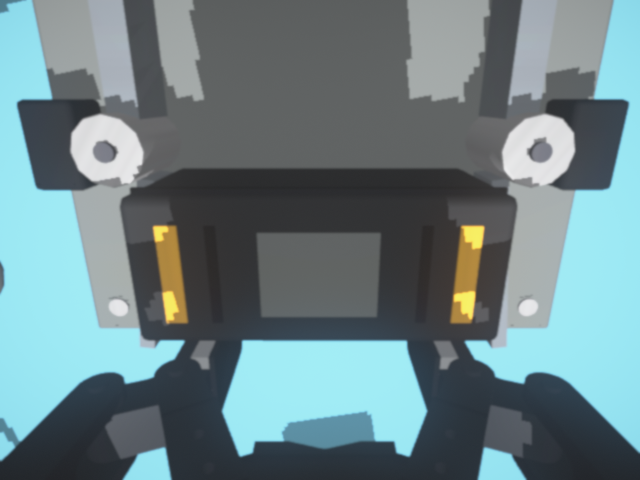

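The pack is straight and just touching both rollers. Continuing the push.

>>> {"name": "servo_tool", "arguments": {"increments": [{"ax": 0, "ay": 0, "az": 0, "tx": 0.016, "ty": 0, "tz": 0.001, "claw": 0.5}, {"ax": 0, "ay": 0, "az": 0, "tx": 0.032, "ty": 0, "tz": 0.001, "claw": 0.5}, {"ax": 0, "ay": 0, "az": 0, "tx": 0.048, "ty": 0, "tz": 0.001, "claw": 0.5}, {"ax": 0, "ay": 0, "az": 0, "tx": 0.064, "ty": 0, "tz": 0.001, "claw": 0.5}, {"ax": 0, "ay": 0, "az": 0, "tx": 0.078, "ty": 0, "tz": 0.001, "claw": 0.5}]}}

```text
clock: 21.73
tcp_pos: [0.5607, -0.3144, 0.0926]
tcp_rot: [180.0, -0.1, -8.9]
wrist_force: [-2.9, -0.7, 1.8]
width: 0.0639
```

```bash
python3 -c "
from h import *
from station import arm
o=arm.observe();s=arm.snapshot('wrist');s['obs']=o;np.save('w17.npy',s,allow_pickle=True);cv2.imwrite('pics/w17.png',s['color'][:,:,::-1]);print(dk(o['tcp_pos']))
inc(*wd(-.007,0),.092,-9)"
```

```text
[-0.0292 -0.0005]
t 21.78 pos [ 0.5625 -0.3141  0.0926] rot [179.95  -0.2   -8.84] F [ 1.02 -1.19  0.26] w 0.0636
>> txyz [0.041 0.    0.001] axyz [ 0.001 -0.004  0.004] rows>= 0.5
```

View pics/w17.png

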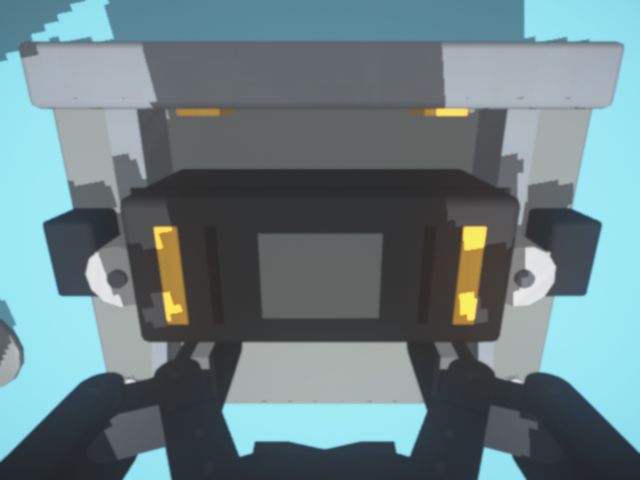

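The pack is straight between the spread rollers, with about 22 mm to go.

>>> {"name": "servo_tool", "arguments": {"increments": [{"ax": 0, "ay": -0.004, "az": 0.004, "tx": 0.012, "ty": 0, "tz": 0.001, "claw": 0.5}, {"ax": 0, "ay": -0.004, "az": 0.004, "tx": 0.024, "ty": 0, "tz": 0.001, "claw": 0.5}, {"ax": 0, "ay": -0.004, "az": 0.004, "tx": 0.034, "ty": 0, "tz": 0.001, "claw": 0.5}, {"ax": 0, "ay": -0.004, "az": 0.004, "tx": 0.04, "ty": 0, "tz": 0.001, "claw": 0.5}, {"ax": 0, "ay": -0.004, "az": 0.004, "tx": 0.042, "ty": 0, "tz": 0.001, "claw": 0.5}]}}

```text
clock: 22.2
tcp_pos: [0.5832, -0.3167, 0.092]
tcp_rot: [-180.0, 0.1, -9.0]
wrist_force: [-4.5, 1.8, 3.7]
width: 0.0643
```

```bash
python3 -c "
from h import *
from station import arm
o=arm.observe();s=arm.snapshot('wrist');s['obs']=o;np.save('w18.npy',s,allow_pickle=True);cv2.imwrite('pics/w18.png',s['color'][:,:,::-1]);print(dk(o['tcp_pos']))
inc(*wd(-.005,0),.092,-9)"
```

```text
[-0.0067  0.0008]
t 22.25 pos [ 0.5831 -0.3167  0.092 ] rot [-1.7998e+02  7.0000e-02 -8.9800e+00] F [-3.79  2.71  1.52] w 0.0638
>> txyz [0.003 0.002 0.   ] axyz [-0.001  0.001  0.001] rows>= 0.0
```

View pics/w18.png

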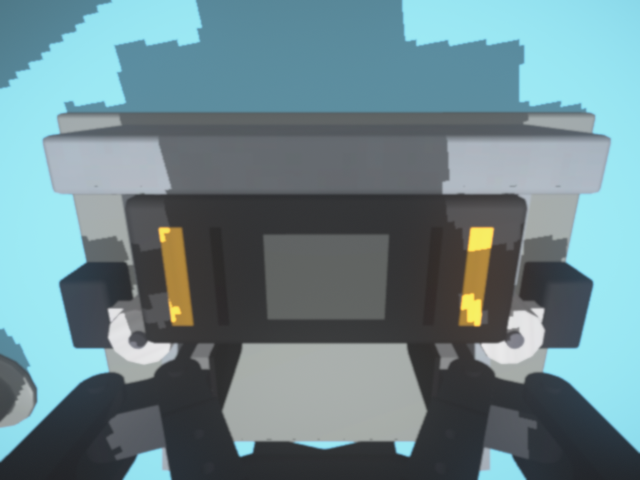

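>>> {"name": "servo_tool", "arguments": {"increments": [{"ax": 0, "ay": 0, "az": 0, "tx": 0.006, "ty": 0, "tz": 0, "claw": 0.5}, {"ax": 0, "ay": 0, "az": 0, "tx": 0.01, "ty": 0, "tz": 0, "claw": 0.5}, {"ax": 0, "ay": 0, "az": 0, "tx": 0.01, "ty": 0, "tz": 0, "claw": 0.5}]}}

```text
clock: 22.5
tcp_pos: [0.5835, -0.3169, 0.0919]
tcp_rot: [-179.8, 0.7, -9.0]
wrist_force: [-12.2, 4.2, 9.0]
width: 0.0644
```

```bash
python3 -c "
from h import *
from station import arm
o=arm.observe();s=arm.snapshot('wrist');s['obs']=o;np.save('w19.npy',s,allow_pickle=True);cv2.imwrite('pics/w19.png',s['color'][:,:,::-1]);print(dk(o['tcp_pos']))
s=arm.snapshot('scene');cv2.imwrite('pics/s19.png',cv2.resize(s['color'][190:310,80:240,::-1],None,fx=5,fy=5,interpolation=cv2.INTER_CUBIC));
inc(*wd(-.005,0),.092,-9)"
```

```text
[-0.0062  0.0006]
t 22.6 pos [ 0.5836 -0.3169  0.0919] rot [-179.79    0.63   -9.04] F [-12.77   4.49   7.56] w 0.0642
>> txyz [ 0.002  0.001 -0.   ] axyz [-0.005  0.014 -0.001] rows>= 0.1
```

View pics/w19.png

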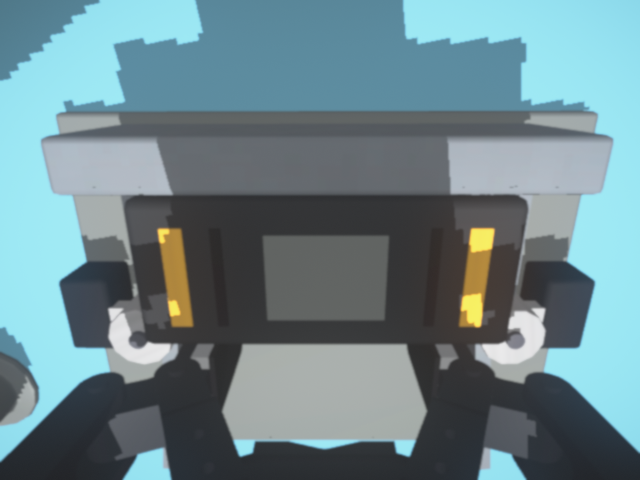

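View pics/s19.png

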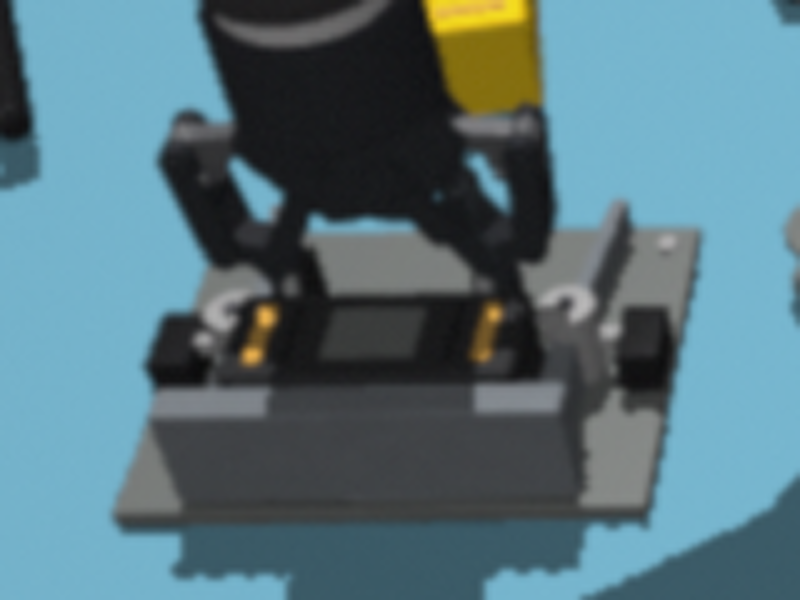

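12.8 N with no further motion, so the pack is against the rail. I'll back straight off, then rise.

>>> {"name": "servo_tool", "arguments": {"increments": [{"ax": 0, "ay": 0, "az": 0, "tx": -0.02, "ty": 0, "tz": 0, "claw": 0.5}, {"ax": 0, "ay": 0, "az": 0, "tx": -0.05, "ty": 0, "tz": 0, "claw": 0.5}, {"ax": 0, "ay": 0, "az": 0, "tx": -0.06, "ty": 0, "tz": -0.05, "claw": 0.5}, {"ax": 0, "ay": 0, "az": 0, "tx": -0.06, "ty": 0, "tz": -0.13, "claw": 0.5}, {"ax": 0, "ay": 0, "az": 0, "tx": -0.06, "ty": 0, "tz": -0.21, "claw": 0.5}]}}

```text
clock: 23.02
tcp_pos: [0.555, -0.3117, 0.1972]
tcp_rot: [-179.7, 0.7, -9.1]
wrist_force: [0.3, -0.4, 0.7]
width: 0.064
```

>>> {"name": "servo_tool", "arguments": {"increments": [{"ax": 0, "ay": 0, "az": 0, "tx": -0.05, "ty": 0, "tz": -0.1, "claw": 0.5}, {"ax": 0, "ay": 0, "az": 0, "tx": -0.05, "ty": 0, "tz": -0.1, "claw": 0.5}, {"ax": 0, "ay": 0, "az": 0, "tx": -0.05, "ty": 0, "tz": -0.1, "claw": 0.5}, {"ax": 0, "ay": 0, "az": 0, "tx": -0.05, "ty": 0, "tz": -0.1, "claw": 0.5}]}}

```text
clock: 23.35
tcp_pos: [0.5316, -0.3081, 0.2483]
tcp_rot: [-179.7, 0.4, -9.1]
wrist_force: [0.2, 0.4, -0.7]
width: 0.064
```

```bash
python3 -c "
from h import *
from station import arm
o=arm.observe();s=arm.snapshot('wrist');s['obs']=o;np.save('w20.npy',s,allow_pickle=True);cv2.imwrite('pics/w20.png',s['color'][:,:,::-1]);print(o['tcp_pos'],dk(o['tcp_pos']))
s=arm.snapshot('scene');np.save('s20.npy',s,allow_pickle=True);cv2.imwrite('pics/s20.png',s['color'][:,:,::-1])
s=arm.snapshot('top');np.save('t20.npy',s,allow_pickle=True);cv2.imwrite('pics/t20.png',s['color'][:,:,::-1])
"
```

```text
[ 0.5315813  -0.30813921  0.24834036] [-0.0589  0.0012]
```

View pics/w20.png

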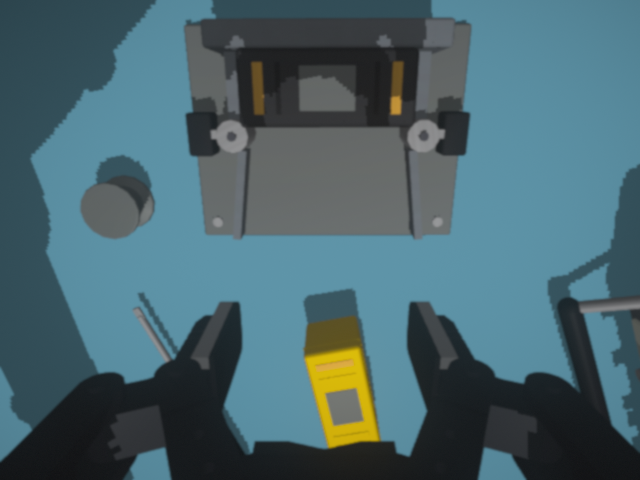

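View pics/s20.png

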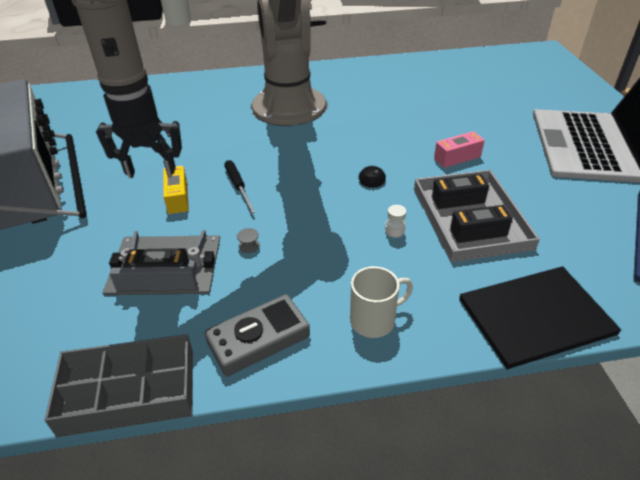

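View pics/t20.png

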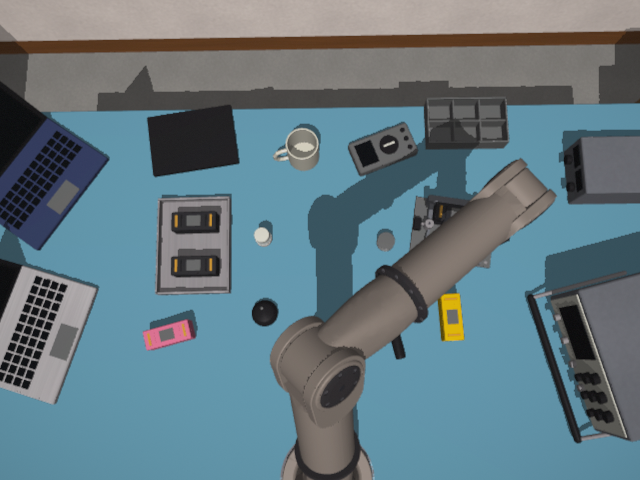

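All is as intended in the pictures. One numeric check of the seat and tray before handing in.

```bash
python3 -c "
from h import *
from station import arm
s=load('w20.npy');o=s['obs']
a,b=dk(wonz(s,o,258,88,.058)),dk(wonz(s,o,397,88,.058));print('marks',a,b,(a+b)/2)
print('front edge',dk(wonz(s,o,328,126,.058)),'rollers',dk(wonz(s,o,231,135,.043)),dk(wonz(s,o,424,134,.043)))
t=load('t20.npy')
im=t['color'][:,:,::-1];h=cv2.cvtColor(im,cv2.COLOR_BGR2HSV)
m=((h[:,:,0]>8)&(h[:,:,0]<28)&(h[:,:,1]>120)&(h[:,:,2]>120)).astype(np.uint8)
n,l,st,ce=cv2.connectedComponentsWithStats(m)
for i in range(1,n):
  if st[i,4]>8 and 150<ce[i][0]<235 and 190<ce[i][1]<300: print(onz(t,*ce[i],.055).round(4))
print(arm.observe()['clock'],arm.observe()['dq'].round(2))
"
```

```text
marks [0.0264 0.0418] [ 0.0263 -0.0423] [ 0.02635 -0.00025]
front edge [ 0.0041 -0.0006] rollers [-0.0028  0.0638] [-0.0022 -0.0644]
[0.6064 0.3606 0.055 ]
[0.6076 0.2772 0.055 ]
[0.496 0.358 0.055]
[0.4986 0.274  0.055 ]
23.5 [ 0.17  0.48  0.08 -0.04  0.39  0.35 -0.1 ]
```

The case origin is at dock x=26.4 mm, y=-0.3 mm (target 27, 0), with both noses sprung back. Handing in.

```bash
python3 -c "
from station import arm
print(arm.sign_off())"
```

```text
the job is handed in; nothing more can be done
None
```

The job is done and handed in at about 23.5 s of the 72 s limit; no verdict was reported.

- **Weighing:** I lifted each case and averaged the wrist force. The near and middle cases read about 1.0 N and 1.2 N, so they are empty. The far one read about 4.1 N, so it is the full one.
- **Tray:** Both empty cases stand flat in the tray at about x ≈ ±55 mm. The wrist, top and scene pictures all show this. I did not measure the force on the tray floor.
- **Dock:** My first attempt to set the full case down went wrong. It had tilted about 5° in the grip, and one end came down on a guide strip with roughly 10 N. I lifted it, levelled it by tilting the tool, and set it down square. I then pushed it with both open fingers past the noses until it stopped moving at about 13 N against the rail.
- **Last checks:** The wrist camera put the full case at dock x = 26.4 mm, y = -0.3 mm (target 27, 0), with its long axis straight. Both noses had sprung back and the gripper was clear. The bystanders looked unmoved in the final pictures, apart from the screwdriver, which the arm partly hid in the top view. No check disagreed at the end.

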